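# Clamp a tube rack on the platform shaker with its over-centre clamp lever

### The arm

A 6-joint arm with a two-finger parallel gripper is mounted at the origin on a cart in front of the work surface, level with it; the furniture and walls round the work are solid. World frame = base frame: x ahead of the robot, y to its left, z up, the work surface at z = 0. Lengths are in m, angles in degrees, forces in N, time in s.
With the tool pointing down it reaches from about 0.3 to 0.75 m from the base axis. Payload 8.5 kg.
Tool frame: the origin (TCP) lies at the very end of the fingers, on their centre line; the grasp point (between the pads) lies 19 mm behind it; z points along the fingers, y is the line along which they close (so a half turn about z gives the same grasp; the last joint's range is limited). The gripper opens to 85 mm and grips with 20 to 120 N. Pads are 22 mm wide; open, the fingers measure 114 mm over their backs; the gripper's body (76 mm by 85 mm) begins 54 mm behind the grasp point. The pads swing forward as they close: fully open they stand 13 mm farther back than shut.
Start: joints at [-76.45, 21.807, 74.336, -0, 83.858, -12.336], TCP at [0.24, -0.495, 0.204] pointing down, gripper open.
Joint ranges: [-178.18, 178.18], [-50.72, 133.34], [12.68, 142.11], [-81.47, 261.47], [9.98, 163.14], [-165.26, 165.26]. Speed limits (degrees/s): [136.94, 136.94, 180, 180, 180, 180].

### API

Orientations are given as a 3x3 rotation matrix whose columns are the frame's x, y, z axes.
In Python, from rig import observe, cams, ticket gives the robot as it stands.
- The arm moves only by the tool move_arm, never from a script. Its arguments are lists of equal length, an entry for each row: "jaw": the finger opening in cm, from 0 to 8.54; "dp": the shift along the tool's x, y, z in cm, a list of three; "turn": the turn, a rotation vector about the tool's x, y, z in rad, a list of three. In form: {"jaw": [jaw, ...], "dp": [[tx, ty, tz], ...], "turn": [[wx, wy, wz], ...]}. A call has 1 to 12 rows; each row shifts and turns the commanded pose from where the row before left it, along the tool's axes as they then stand; what a row does not reach is not made up. A row lasts 1/12 s, in which the tool goes at most 41.7 mm and 7.16 degrees, less where a joint would pass 70% of its speed; a pose out of reach is approached as far as the arm can. A call is refused whole if a number of a shift passes 4.17 or a number of a turn 0.125, either way. A call with a gripper value outside its range is refused whole. The fingers move at their own pace and stop on an object; "force" is the grip in N (left out, the last holds). Time passes only in rows, so rows that do not move let the fingers close. It gives the time, the measured TCP pose, the force, the opening and the grip force at its end, in the units of the state.
- observe(): the state, without advancing time (a new reading comes with each control period).
- cams.get_image(name): name is "scene" or "top" or "wrist"; returns (picture, depth): 480x640x3 uint8, red, green, blue; 480x640 float32, m along the optical axis (not along the pixel's ray), 0 where there is no reading.
- cams.calibration(name): a dict with "vertical_fov" (degrees; the focal length in pixels is half the picture's height over the tangent of half this angle, whatever the lens; pixels are square), "cx", "cy" (the principal point, pixels), "view" (4x4, takes a point from world to camera coordinates); the wrist camera has in their place "tool_from_camera" (4x4, takes a point from camera to tool coordinates, whose origin is the TCP and whose axes are the flange's). Camera axes: x right, y up, looking along -z (the intrinsics and any distortion apply to the point x, -y, -z); pixel columns grow to the right and rows downward; lengths in m; the calibration is good to about 2 mm. A picture is of the moment at which its call begins: read the wrist's pose just before it. calibration takes no time and is no camera call.
- ticket.close_job(): hands the job in; it is judged then, once.
Trained networks look in the newest picture that a camera, given by its name, has taken for a name from the list of things; names that differ only in an ending like _2 or _b are one class to them, and where a whole thing is asked for, a point or a joint stands for the part that bears it (a point fixed in the world has none). Each returns a list of dicts, best first, with "p" (0 to 1); they miss things now and then, are a little off and sometimes report something else, mostly with a low value. They report only what shows in the picture. A call takes as long as a camera call.
- cams.spot_in(camera, query): "box" ([centre column, centre row, width, height] as shares, 0 to 1, of the picture: columns of its width, rows of its height, round what is visible of it).
- cams.outline_of(camera, query): "mask" (480x640 bool, what is visible of it) and "box" ([centre column, centre row, width, height] as shares, 0 to 1, of the picture: columns of its width, rows of its height, round what is visible of it).
- cams.mark_of(camera, query): "location" ([column, row] as shares, 0 to 1, of the picture: columns of its width, rows of its height: a listed point, or the origin of a listed thing).
The state is a dict: "time_s": time; "q": joint angles; "qvel": joint speeds; "joint_efforts": joint torques, N m; "position": TCP position; "tool_rot": TCP orientation; "ft_force": force on the tool from outside, world axes, zero at the start; "wrist_torque": the same for the moment, N m; "grip_width": finger opening in m; "gripper_force": force on a finger pad.
Only numpy, scipy, OpenCV 4.12 (cv2) and the standard library are available. Lean on these libraries where they do the work, as an engineer would, in place of code of your own. Each camera call takes 0.05 s, during which the arm holds its last target. There are 200 camera calls.

### The job

The blue tube rack stands loose in the channel of the shaker's platform. Slide it gently away from the panel end until it is home against the back stop; then set the fence with the round adjusting wheel so that the clamp lever begins to bite about half-way down its swing, and press the lever down until it snaps past centre and locks. The rack must end up firmly clamped but not crushed; do not ram the stop or force the lever.

Things in the scene. Friction and masses are not known exactly. Their poses are not given: they have to be found in the camera images.
- rack: blue tube rack, 62 (its x) x 148 (its y) x 66 mm high; four capped tubes fixed in it rise to 89 mm; about 0.3 kg. Origin: centre of underside, z up. Stands on the mat, long side along the channel, 8 to 22 mm short of the back stop, with a few mm of play at its sides. Its end cheeks (62 mm wide, full height, at y = +-74) are good to push on. It grips the rubber: sliding takes 3 to 10 N.
- shaker: white platform shaker fixed on the bench, 200 mm long (x = +-100; dark panel with dial at -x, back stop at +x), 220 mm wide (y = -100 to +120). Origin on the bench under the channel, z up. Channel along x, its rubber mat at z = 60: on its -y side the fence (bar 160 x 10 x 24 mm, face at y = -35 to -27, set by the wheel), on its +y side the jaw, worked by the lever.
- rack_home (a point): on the mat at x = +6, y = +4, z = +60 mm in the shaker's frame, axes as the shaker's: the rack is home when its origin is at this x (y may differ by some mm), its far end touching the back stop.
- backstop: aluminium bar across the +x end of the channel, 10 x 52 x 24 mm. Origin: middle of the lower edge of the face the rack meets, x = +80, y = 0, z = +60 mm in the shaker's frame. Rigid: the rack pressing it with over 40 N counts as ramming.
- wheel_grip (a point): middle of the black knurled adjusting wheel (44 mm across, 20 mm high, vertical axis), x = -10, y = -74, z = +104 mm in the shaker's frame; grip it across from above. Turns 2.6 rad in all, stiffly (0.4 N m), and stays. Each rad CLOCKWISE seen from above moves the fence 3 mm towards the jaw (tighter). Its setting at the start is unknown: it may be too loose, right or too tight.
- jaw: moving jaw, aluminium bar 164 x 12 x 22 mm with rubber face, along the shaker's x, on a stiff buffer. Origin: middle of its face, 77 mm above the bench, at y = +37 to +41 mm of the shaker while the lever is open. The lever's toggle drives it 13 mm towards -y: it pushes the rack against the fence, then squeezes it. Right: 55 to 105 N when locked (lever bites near 0.51).
- lever (a joint): clamp lever angle (rad) about an axis along the shaker's x: 0 = open, rising 60 deg towards +y; grows as pressed down and out; elevation above level = 1.055 - value. Starts at 0 to 0.12, stays where left. Under 1.5 N at the paddle until the jaw bites; then force climbs, peaks (2 to 20 N), is nil at dead centre 0.98; beyond, it snaps by itself to the rigid stop 1.055. Over 30 N on it is forcing.
- lever_pad (a point): middle of the upper face of the lever's black thumb paddle (26 mm along x, 34 mm along the lever), 68 mm from the pivot along the lever, 8 mm above the line through the pivot. Push here from above with shut fingertips, following the arc. Bite at lever value 0.72 means a squeeze travel of 1 mm, 0.61: 2, 0.53: 3, 0.46: 4, 0.39: 5, 0.33: 6 mm.
- lever_pivot (a point): pivot of the clamp lever, x = 0, y = +98, z = +80 mm in the shaker's frame, axes as the shaker's.

How it is judged:
By the outcome, as a careful person would: the job done as asked, in the order asked, and still so for the second after the job is handed in, with the robot touching nothing.
It also fails if it takes over 72 s, if anything falls off the work surface, if the arm or the gripper's body presses on something with over 40 N, if the wrist force passes 120 N, or if a joint passes its speed limit or range.

## Working session

There is one attempt and no reset: what is moved stays moved. The work goes in short steps, Python scripts to look and compute and a tool call to move; the robot and the scene stay as the last step left them, time stands still between calls to the robot, and variables do not carry over. Pictures are saved under pics/ and viewed, at most 10 in all, crops included, and the job is handed in when it is done.

Besides the shell and the picture viewer there is one more tool, called after "Request:" as name(argument=value, ...) on one line, values as JSON. move_arm: Moves the arm, as the interface text tells. Its arguments: {"type":"object","properties":{"jaw":{"type":"array","items":{"type":"number"}},"dp":{"type":"array","items":{"type":"array","items":{"type":"number"}}},"turn":{"type":"array","items":{"type":"array","items":{"type":"number"}}},"force":{"type":"number"}},"required":["jaw","dp","turn"]}

```bash
ls; mkdir -p pics
cat > h.py <<'E'
import numpy as np, cv2
from rig import observe, cams, ticket
def K(c):
    f=240/np.tan(np.radians(c["vertical_fov"])/2); return f,c["cx"],c["cy"]
def view(name):
    c=cams.calibration(name)
    if "view" in c: return c,np.array(c["view"])
    s=observe(); T=np.eye(4);T[:3,:3]=s["tool_rot"];T[:3,3]=s["position"]
    return c,np.linalg.inv(T@np.array(c["tool_from_camera"]))
def ray(name,col,row,V=None):
    c,V0=view(name); V=V0 if V is None else V
    f,cx,cy=K(c); d=np.array([(col-cx)/f,-(row-cy)/f,-1.]); W=np.linalg.inv(V)
    return W[:3,3],W[:3,:3]@d   # origin, dir per unit depth
def proj(name,P,V=None):
    c,V0=view(name); V=V0 if V is None else V
    f,cx,cy=K(c); p=V@np.append(P,1); return cx+f*p[0]/-p[2], cy-f*p[1]/-p[2]
def tri(rs):
    A=np.zeros((3,3));b=np.zeros(3)
    for o,d in rs:
        d=d/np.linalg.norm(d);M=np.eye(3)-np.outer(d,d);A+=M;b+=M@o
    x=np.linalg.solve(A,b); return x,[np.linalg.norm((np.eye(3)-np.outer(d,d)/(d@d))@(x-o)) for o,d in rs]
E
python3 - <<'E'
from h import *
for n in ["scene","top"]:
    im,d=cams.get_image(n); cv2.imwrite(f"pics/{n}0.png",im[:,:,::-1]); np.save(f"{n}_d.npy",d)
    c=cams.calibration(n); print(n,{k:(np.round(v,4).tolist() if k=="view" else v) for k,v in c.items()})
    for q in ["rack","shaker","backstop","wheel_grip","jaw","lever_pad","lever_pivot","rack_home","lever"]:
        try: r=cams.mark_of(n,q)
        except Exception as e: print(q,e); continue
        for x in r[:1]:
            u,v=np.array(x["location"])*[640,480]
            print(n,q,round(x["p"],2),round(u,1),round(v,1))
print({k:v for k,v in cams.calibration("wrist").items()})
E
```

```text
pics
scene {'vertical_fov': 51.831841257427314, 'cx': 315.95240912227695, 'cy': 249.950429759318, 'view': [[-0.4635, -0.8861, -0.0099, 0.4222], [0.4061, -0.2223, 0.8864, -0.3328], [-0.7876, 0.4068, 0.4628, -0.513], [0.0, 0.0, 0.0, 1.0]]}
scene rack 0.74 324.6 302.4
scene shaker 0.96 319.8 327.6
scene backstop 0.58 297.0 276.3
scene wheel_grip 0.93 359.5 265.5
scene jaw 0.86 302.8 293.1
scene lever_pad 0.56 255.1 281.0
scene lever_pivot 0.75 272.7 307.7
lever it knows: backstop, jaw, lever_pad, lever_pivot, rack, rack_home, shaker, wheel_grip
top {'vertical_fov': 51.53207102117151, 'cx': 314.66947993912567, 'cy': 239.82828639341318, 'view': [[-0.0053, -0.9999, -0.0124, 0.1732], [0.9981, -0.006, 0.0615, -0.5936], [-0.0615, -0.012, 0.998, -0.9087], [0.0, 0.0, 0.0, 1.0]]}
top rack 0.81 314.4 256.0
top shaker 0.57 235.3 257.2
top backstop 0.48 311.7 200.2
top wheel_grip 0.56 362.7 249.2
top jaw 0.7 294.4 251.8
top lever_pad 0.77 238.3 258.6
top lever_pivot 0.59 262.0 253.3
lever it knows: backstop, jaw, lever_pad, lever_pivot, rack, rack_home, shaker, wheel_grip
{'vertical_fov': 63.326231733221974, 'cx': 318.15649660982274, 'cy': 237.73025500667592, 'tool_from_camera': array([[-3.50720022e-04,  9.47422970e-01,  3.19983739e-01,
         8.29395858e-02],
       [ 9.99999861e-01,  2.06193756e-04,  4.85547400e-04,
         3.84261382e-04],
       [ 3.94040111e-04,  3.19983865e-01, -9.47422910e-01,
        -1.69465646e-01],
       [ 0.00000000e+00,  0.00000000e+00,  0.00000000e+00,
         1.00000000e+00]])}
```

Run:
```python
from h import *
a=cv2.imread("pics/scene0.png")[180:420,180:500]; b=cv2.imread("pics/top0.png")[150:350,180:440]
a=cv2.resize(a,(400,300)); b=cv2.resize(b,(390,300))
cv2.imwrite("pics/c0.png",cv2.resize(np.hstack([a,b]),(790,300)))
sc={"rack":(324.6,302.4),"backstop":(297,276.3),"wheel":(359.5,265.5),"jaw":(302.8,293.1),"pad":(255.1,281),"pivot":(272.7,307.7)}
tp={"rack":(314.4,256),"backstop":(311.7,200.2),"wheel":(362.7,249.2),"jaw":(294.4,251.8),"pad":(238.3,258.6),"pivot":(262,253.3)}
for k in sc:
    x,e=tri([ray("scene",*sc[k]),ray("top",*tp[k])]); print(k,x.round(4),np.round(e,4))
```

```text
rack [0.562  0.1677 0.057 ] [0.0026 0.0026]
backstop [0.6624 0.1724 0.0589] [0.0022 0.0022]
wheel [0.5731 0.0877 0.1036] [0.0001 0.0001]
jaw [0.5697 0.2037 0.0827] [0.0008 0.0008]
pad [0.5569 0.2916 0.139 ] [0.0011 0.0011]
pivot [0.5676 0.261  0.0727] [0.0011 0.0011]
```

View pics/c0.png

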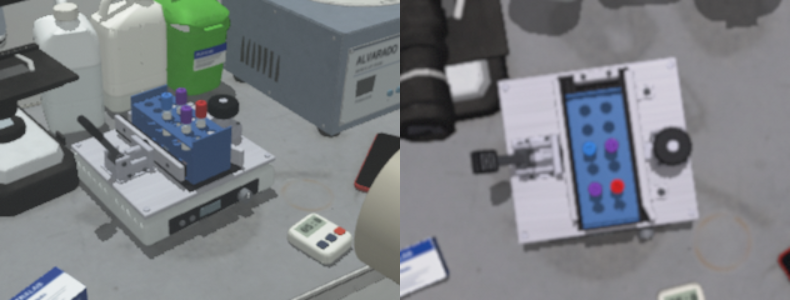

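```bash
cat >> h.py <<'E'
def fit(S,W,wt=None):
    S=np.array(S)[:,:2];W=np.array(W)[:,:2];wt=np.ones(len(S)) if wt is None else np.array(wt,float)
    sm=np.average(S,0,wt);wm=np.average(W,0,wt);H=((S-sm)*wt[:,None]).T@(W-wm)
    th=np.arctan2(H[0,1]-H[1,0],H[0,0]+H[1,1]);R=np.array([[np.cos(th),-np.sin(th)],[np.sin(th),np.cos(th)]])
    return th,wm-R@sm,R
E
python3 - <<'E'
from h import *
S=[(80,0),(-10,-74),(0,98)];W=[(662.4,172.4),(573.1,87.7),(567.6,261)]
th,t,R=fit(S,W);print(np.degrees(th),t,[(R@s+t).round(1) for s in S])
s=observe();print(s["tool_rot"],s["position"],s["time_s"])
# depth cloud from top: shaker deck corners
for n in ["top","scene"]:
    d=np.load(n+"_d.npy");c,V=view(n);f,cx,cy=K(c);v,u=np.mgrid[:480,:640]
    P=np.stack([(u-cx)/f*d,-(v-cy)/f*d,-d,np.ones_like(d)],-1)@np.linalg.inv(V).T
    P=P[...,:3];ok=d>0
    if n=="top":
        m=ok&(P[...,2]>.045)&(P[...,2]<.2)&(P[...,0]>.42)&(P[...,0]<.72)&(P[...,1]>.03)&(P[...,1]<.32)
        h,e=np.histogram(P[m][:,2],bins=np.arange(.045,.17,.005));print(dict(zip(e.round(3),h)))
        mm=ok&(P[...,2]>.05)&(P[...,2]<.075)&(P[...,0]>.42)&(P[...,0]<.72)&(P[...,1]>.03)&(P[...,1]<.32)
        r=cv2.minAreaRect(P[mm][:,:2].astype(np.float32)*1000);print(r, cv2.boxPoints(r))
        # obstacle heightmap
    m=ok&(P[...,2]>.0)
    for y0 in np.arange(-.2,.5,.1):
        print(n,round(y0,1),[int(1000*np.percentile(P[...,2][q],99)) if (q:=m&(P[...,0]>x0)&(P[...,0]<x0+.1)&(P[...,1]>y0)&(P[...,1]<y0+.1)).sum()>5 else -1 for x0 in np.arange(.2,.9,.1)])
E
```

```text
5.582464281439381 [578.58889128 163.46811525] [array([658.2, 171.3]), array([575.8,  88.8]), array([569.1, 261. ])]
[[ 8.99671229e-01  4.36568069e-01 -1.38965333e-05]
 [ 4.36568069e-01 -8.99671229e-01  2.05941812e-05]
 [-3.51154927e-06 -2.45947751e-05 -1.00000000e+00]] [ 0.24010656 -0.49480201  0.20441753] 0.9
{np.float64(0.045): np.int64(48), np.float64(0.05): np.int64(314), np.float64(0.055): np.int64(5497), np.float64(0.06): np.int64(1531), np.float64(0.065): np.int64(182), np.float64(0.07): np.int64(160), np.float64(0.075): np.int64(155), np.float64(0.08): np.int64(652), np.float64(0.085): np.int64(1107), np.float64(0.09): np.int64(165), np.float64(0.095): np.int64(25), np.float64(0.1): np.int64(19), np.float64(0.105): np.int64(39), np.float64(0.11): np.int64(1293), np.float64(0.115): np.int64(1711), np.float64(0.12): np.int64(68), np.float64(0.125): np.int64(133), np.float64(0.13): np.int64(42), np.float64(0.135): np.int64(44), np.float64(0.14): np.int64(43), np.float64(0.145): np.int64(247), np.float64(0.15): np.int64(702), np.float64(0.155): np.int64(443), np.float64(0.16): np.int64(4)}
((587.4073486328125, 190.0333251953125), (222.96139526367188, 242.0432586669922), 7.439720153808594) [[461.19492  295.60126 ]
 [492.53537   55.595642]
 [713.61975   84.46539 ]
 [682.2793   324.471   ]]
top -0.2 [-1, 10, 13, 197, 199, 199, 389]
top -0.1 [348, 13, 13, 196, 196, 196, 391]
top 0.0 [316, 143, 59, 116, 60, 159, 260]
top 0.1 [191, 16, 127, 151, 126, 164, 254]
top 0.2 [-1, 4, 61, 361, 353, 212, 267]
top 0.3 [-1, 4, 27, 366, 358, 322, 257]
top 0.4 [-1, 23, 27, 354, 344, 320, 303]
scene -0.2 [-1, -1, 12, 196, 199, 199, 514]
scene -0.1 [519, 522, 12, 194, 195, 195, 516]
scene 0.0 [382, 21, 58, 115, 59, 159, 518]
scene 0.1 [189, 15, 125, 149, 126, 158, 522]
scene 0.2 [-1, 2, 78, 355, 155, 209, 525]
scene 0.3 [-1, 2, 25, 364, 337, 317, 527]
scene 0.4 [-1, 24, 25, 353, 331, 316, 527]
```

Run:
```python
from h import *
for n in ["top","scene"]:
    d=np.load(n+"_d.npy");c,V=view(n);f,cx,cy=K(c);v,u=np.mgrid[:480,:640]
    P=(np.stack([(u-cx)/f*d,-(v-cy)/f*d,-d,np.ones_like(d)],-1)@np.linalg.inv(V).T)[...,:3];ok=d>0
    m=ok&(P[...,2]>.17)&(P[...,2]<.45)&(P[...,0]>.3)&(P[...,0]<.78)&(P[...,1]>.0)&(P[...,1]<.5)
    Q=P[m];print(n,len(Q))
    for x0 in np.arange(.4,.78,.04):
        q=Q[(Q[:,0]>x0)&(Q[:,0]<x0+.04)]
        if len(q)>5: print(round(x0,2),len(q),np.percentile(q[:,1],[1,5,50]).round(3),np.percentile(q[:,2],[1,99]).round(3))
    m=ok&(P[...,2]>.13)&(P[...,0]>.45)&(P[...,0]<.68)&(P[...,1]>-.2)&(P[...,1]<.08); q=P[m]; print("box",np.percentile(q[:,1],[50,95,99]),np.percentile(q[:,0],[1,5]))
```

```text
top 12390
0.52 36 [0.377 0.378 0.387] [0.322 0.337]
0.56 2396 [0.287 0.291 0.362] [0.328 0.367]
0.6 2169 [0.291 0.295 0.365] [0.315 0.36 ]
0.64 2559 [0.3   0.303 0.36 ] [0.301 0.339]
0.68 2437 [0.306 0.312 0.358] [0.292 0.328]
0.72 2057 [0.329 0.334 0.367] [0.269 0.32 ]
0.76 736 [0.209 0.216 0.344] [0.171 0.32 ]
box [-0.12760659 -0.07997844 -0.07753955] [0.54276109 0.54887546]
scene 5987
0.52 210 [0.369 0.372 0.389] [0.32 0.34]
0.56 2352 [0.288 0.294 0.337] [0.316 0.365]
0.6 613 [0.315 0.323 0.341] [0.296 0.35 ]
0.64 726 [0.322 0.328 0.39 ] [0.27  0.337]
0.68 262 [0.332 0.363 0.391] [0.198 0.324]
0.72 1469 [0.348 0.352 0.383] [0.174 0.318]
0.76 355 [0.208 0.214 0.251] [0.171 0.318]
box [-0.10399901 -0.07906828 -0.0771926 ] [0.53775319 0.53914943]
```

Request:
move_arm(jaw=[8.5, 8.5, 8.5, 8.5, 8.5, 8.5, 8.5, 8.5, 8.5, 8.5, 8.5, 8.5], dp=[[0, 0, -3], [0.5, -0.4, -4], [1.5, -1.2, -3], [2.4, -1.9, 0], [2.4, -1.9, 0], [2.4, -1.9, 0], [2.4, -1.9, 0], [2.4, -1.9, 0], [2.4, -1.9, 0], [2.4, -1.9, 0], [2.4, -1.9, 0], [2.4, -1.9, 0]], turn=[[0, 0, 0], [0, 0, 0], [0, 0, 0], [0, 0, 0], [0, 0, 0], [0, 0, 0], [0, 0, 0], [0, 0, 0], [0, 0, 0], [0, 0, 0], [0, 0, 0], [0, 0, 0]])

```text
time_s: 1.9
position: [0.3711, -0.2221, 0.3045]
tool_rot: [[0.9, 0.436, 0.0], [0.436, -0.9, -0.0], [0.0, 0.0, -1.0]]
ft_force: [-0.4, 0.0, -0.0]
grip_width: 0.0851
gripper_force: 0.0
```

Request:
move_arm(jaw=[8.5, 8.5, 8.5, 8.5, 8.5, 8.5, 8.5, 8.5, 8.5, 8.5, 8.5, 8.5], dp=[[2.4, -1.9, 0], [2.4, -1.9, 0], [2.4, -1.9, 0], [2.4, -1.9, 0], [2.4, -1.9, 0], [2.4, -1.9, 0], [2.4, -1.9, 0], [2.4, -1.9, 0], [2.4, -1.9, 0], [2.4, -1.9, 0], [2.4, -1.9, 1], [2.4, -1.9, 1]], turn=[[0, 0, 0], [0, 0, 0], [0, 0, 0], [0, 0, 0], [0, 0, 0], [0, 0, 0], [0, 0, 0], [0, 0, 0], [0, 0, 0], [0, 0, 0], [0, 0, 0], [0, 0, 0]])

```text
time_s: 2.9
position: [0.531, 0.1089, 0.2846]
tool_rot: [[0.9, 0.437, 0.001], [0.437, -0.9, -0.0], [0.001, 0.001, -1.0]]
ft_force: [0.3, 0.3, 0.0]
grip_width: 0.0853
gripper_force: 0.0
```

Request:
move_arm(jaw=[8.5, 8.5, 8.5, 8.5, 8.5, 8.5], dp=[[0, 0, 1], [0, 0, 1], [0, 0, 1], [0, 0, 0.5], [0, 0, 0], [0, 0, 0]], turn=[[0, 0, 0.118], [0, 0, 0.118], [0, 0, 0.118], [0, 0, 0], [0, 0, 0], [0, 0, 0]])

```text
time_s: 3.4
position: [0.5304, 0.1072, 0.2497]
tool_rot: [[0.995, 0.101, 0.0], [0.101, -0.995, -0.0], [0.0, 0.0, -1.0]]
ft_force: [0.7, 0.2, 0.6]
grip_width: 0.0848
gripper_force: 0.0
```

```bash
cat >> h.py <<'E'
import pickle
def shot(tag,qs=("rack","shaker","backstop","wheel_grip","jaw","lever_pad","lever_pivot")):
    c,V=view("wrist"); im,d=cams.get_image("wrist"); cv2.imwrite(f"pics/{tag}.png",im[:,:,::-1])
    out={}
    for q in qs:
        r=cams.mark_of("wrist",q)
        if r: out[q]=(np.array(r[0]["location"])*[640,480],r[0]["p"])
    pickle.dump((V,im,d,out),open(tag+".pkl","wb"))
    for q,(l,p) in out.items(): print(q,l.round(1),round(p,2))
E
python3 -c "
from h import *
shot('w1')"
```

```text
rack [252.5 157.6] 0.66
backstop [251.3  46.7] 0.74
wheel_grip [345.5 159.1] 0.91
jaw [210.  148.5] 0.87
lever_pad [ 60.4 158.4] 0.62
lever_pivot [142.2 144.5] 0.68
```

Request:
move_arm(jaw=[8.5, 8.5, 8.5, 8.5, 8.5], dp=[[1, -2, 0], [1, -3, 0], [1, -2, 0], [0, 0, 0], [0, 0, 0]], turn=[[0, 0, 0], [0, 0, 0], [0, 0, 0], [0, 0, 0], [0, 0, 0]])

```text
time_s: 4.22
position: [0.5534, 0.1807, 0.2491]
tool_rot: [[0.995, 0.1, -0.0], [0.1, -0.995, -0.0], [-0.0, 0.0, -1.0]]
ft_force: [-0.0, 0.2, -0.5]
grip_width: 0.0849
gripper_force: 0.0
```

```bash
python3 -c "
from h import *
shot('w2')
a=pickle.load(open('w1.pkl','rb'));b=pickle.load(open('w2.pkl','rb'))
for q in a[3]:
    if q in b[3]:
        x,e=tri([ray('wrist',*a[3][q][0],V=a[0]),ray('wrist',*b[3][q][0],V=b[0])]);print(q,x.round(4),np.round(e,4))
"
```

```text
rack [330.8 189.5] 0.7
backstop [333.4  84. ] 0.69
wheel_grip [430.3 194.4] 0.74
jaw [291.1 183.7] 0.81
lever_pad [166.7 200.5] 0.97
lever_pivot [225.9 184.5] 0.61
rack [0.5639 0.1701 0.0626] [0.0005 0.0005]
backstop [0.6556 0.1774 0.0506] [0.0001 0.0001]
wheel_grip [0.5755 0.0893 0.1003] [0.0006 0.0006]
jaw [0.5683 0.2064 0.0714] [0.0004 0.0004]
lever_pad [0.5607 0.2915 0.1434] [0.0002 0.0002]
lever_pivot [0.5656 0.2618 0.0817] [0.0021 0.0021]
```

View pics/w2.png

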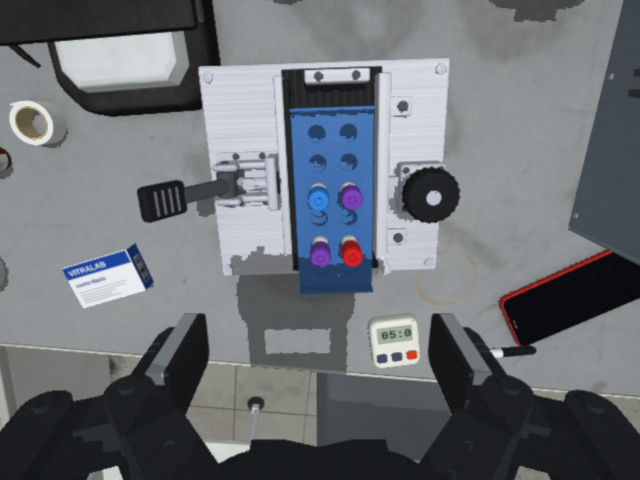

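```bash
cat >> h.py <<'E'
def cloud(tag):
    V,im,d,o=pickle.load(open(tag+".pkl","rb"));f,cx,cy=K(cams.calibration("wrist"));v,u=np.mgrid[:480,:640]
    P=(np.stack([(u-cx)/f*d,-(v-cy)/f*d,-d,np.ones_like(d)],-1)@np.linalg.inv(V).T)[...,:3]
    P[d<=0]=np.nan; return P,im,V,o
E
python3 - <<'E'
from h import *
for t in ["w1","w2"]:
    P,im,V,o=cloud(t);z=P[...,2]
    reg=(P[...,0]>.4)&(P[...,0]<.75)&(P[...,1]>.0)&(P[...,1]<.32)
    m=reg&(z>.05)&(z<.075); print(t,"deck z",np.percentile(z[m],[5,50,95]).round(4))
    m=(reg&(z>.048)&(z<.066)).astype(np.uint8)
    m=cv2.morphologyEx(m,cv2.MORPH_OPEN,np.ones((5,5)))
    r=cv2.minAreaRect(P[m>0][:,:2].astype(np.float32)*1000);print(r,cv2.boxPoints(r).round(1).tolist())
    # rack top
    hsv=cv2.cvtColor(im,cv2.COLOR_RGB2HSV);b=(hsv[...,0]>100)&(hsv[...,0]<122)&(hsv[...,1]>120)
    q=reg&b&(z>.118)&(z<.132)
    q=cv2.morphologyEx(q.astype(np.uint8),cv2.MORPH_OPEN,np.ones((3,3)))>0
    r=cv2.minAreaRect(P[q][:,:2].astype(np.float32)*1000);print("rack",np.median(z[q]),r,cv2.boxPoints(r).round(1).tolist())
if 1:
    # corners by hand in w2
    V=pickle.load(open("w2.pkl","rb"))[0]
    C=[]
    for u,v in [(200,66),(449,58),(437,268),(222,274)]:
        o,d=ray("wrist",u,v,V=V);C.append((o+d*(.058-o[2])/d[2])[:2]*1000)
    print(np.round(C,1)); th,t,R=fit([(100,120),(100,-100),(-100,-100),(-100,120)],C);print(np.degrees(th),t)
E
```

```text
w1 deck z [0.0556 0.0573 0.0637]
((584.2230224609375, 189.4466552734375), (216.8767547607422, 242.9809112548828), 7.476082801818848) [[460.8999938964844, 295.79998779296875], [492.5, 54.900001525878906], [707.5, 83.0999984741211], [675.9000244140625, 324.0]]
rack 0.12513217160125922 ((563.53564453125, 168.45977783203125), (148.33920288085938, 60.472381591796875), 7.561717510223389) [[486.0, 188.6999969482422], [494.0, 128.6999969482422], [641.0, 148.1999969482422], [633.0999755859375, 208.1999969482422]]
w2 deck z [0.0556 0.0572 0.065 ]
((599.0274658203125, 191.3872528076172), (246.33758544921875, 242.77798461914062), 7.61165714263916) [[460.8999938964844, 295.3999938964844], [493.0, 54.79999923706055], [737.2000122070312, 87.4000015258789], [705.0, 328.0]]
rack 0.1252289385956714 ((563.8441772460938, 169.28749084472656), (147.42385864257812, 60.29765701293945), 7.588342189788818) [[486.79998779296875, 189.39999389648438], [494.79998779296875, 129.6999969482422], [640.9000244140625, 149.10000610351562], [632.9000244140625, 208.89999389648438]]
[[658.3 292.2]
 [685.4  82.6]
 [494.6  54.8]
 [466.6 269.6]]
7.4467146464361305 [577.51818001 164.87292672]
```

Request:
move_arm(jaw=[0, 0, 0, 0, 0, 0, 0, 0, 0, 0, 0, 0], dp=[[0, 0, 0], [-2, 0.3, 0], [-2.5, 0.4, 0], [-2.5, 0.4, 0], [-1.8, 0.2, 0], [0, 0, 2.5], [0, 0, 3], [0, 0, 3], [0, 0, 2], [0, 0, 0], [0, 0, 0], [0, 0, 0]], turn=[[0, 0, -0.03], [0, 0, 0], [0, 0, 0], [0, 0, 0], [0, 0, 0], [0, 0, 0], [0, 0, 0], [0, 0, 0], [0, 0, 0], [0, 0, 0], [0, 0, 0], [0, 0, 0]])

```text
time_s: 5.62
position: [0.4686, 0.1558, 0.1459]
tool_rot: [[0.992, 0.127, 0.002], [0.127, -0.992, 0.0], [0.002, 0.0, -1.0]]
ft_force: [-0.2, 0.2, -0.4]
grip_width: 0.0
gripper_force: 0.0
```

```bash
python3 -c "
from h import *
shot('w3')
s=observe();print(s['position'],s['tool_rot'][:,0],s['grip_width'])"
```

```text
rack [315.7  84.7] 0.6
wheel_grip [476.5  75. ] 0.87
jaw [255.   61.2] 0.63
lever_pad [ 9.1 38.8] 0.74
lever_pivot [149.9  57.5] 0.66
[0.46785086 0.1558473  0.14476086] [9.91837592e-01 1.27506235e-01 5.92937273e-04] 0.0003870092679183288
```

View pics/w3.png

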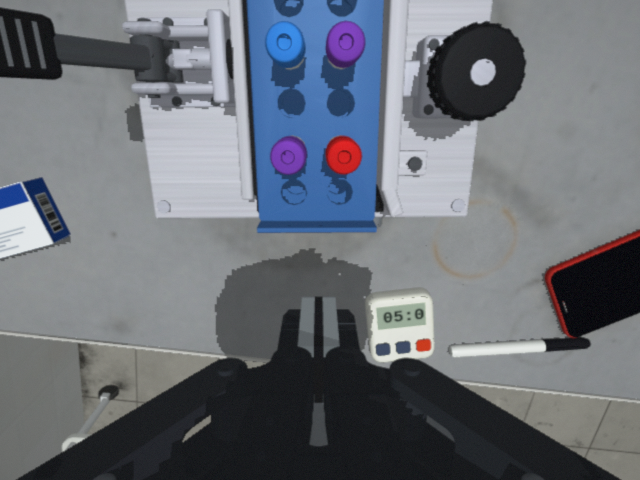

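Request:
move_arm(jaw=[0, 0, 0, 0, 0, 0, 0], dp=[[0, 0, 2], [0, 0, 2], [0, 0, 1.2], [0.3, 0, 0], [0.3, 0, 0], [0.2, 0, 0], [0, 0, 0]], turn=[[0, 0, 0], [0, 0, 0], [0, 0, 0], [0, 0, 0], [0, 0, 0], [0, 0, 0], [0, 0, 0]])

```text
time_s: 6.6
position: [0.4768, 0.1569, 0.0934]
tool_rot: [[0.992, 0.127, 0.002], [0.127, -0.992, 0.0], [0.002, 0.0, -1.0]]
ft_force: [-0.3, 0.2, -0.0]
grip_width: -0.0003
gripper_force: 0.0
```

Request:
move_arm(jaw=[0, 0, 0, 0, 0, 0], dp=[[0.15, 0, 0], [0.15, 0, 0], [0.15, 0, 0], [0.15, 0, 0], [0.15, 0, 0], [0.15, 0, 0]], turn=[[0, 0, 0], [0, 0, 0], [0, 0, 0], [0, 0, 0], [0, 0, 0], [0, 0, 0]])

```text
time_s: 7.1
position: [0.4846, 0.158, 0.0925]
tool_rot: [[0.992, 0.127, -0.0], [0.127, -0.992, 0.0], [-0.0, -0.0, -1.0]]
ft_force: [-2.4, 0.8, 2.0]
grip_width: -0.0001
gripper_force: 1.1
```

Request:
move_arm(jaw=[0, 0, 0, 0, 0, 0], dp=[[0.15, 0, 0], [0.15, 0, 0], [0.15, 0, 0], [0.15, 0, 0], [0.15, 0, 0], [0.15, 0, 0]], turn=[[0, 0, 0], [0, 0, 0], [0, 0, 0], [0, 0, 0], [0, 0, 0], [0, 0, 0]])

```text
time_s: 7.6
position: [0.4937, 0.1591, 0.0924]
tool_rot: [[0.992, 0.127, -0.0], [0.127, -0.992, 0.0], [-0.0, -0.0, -1.0]]
ft_force: [-1.7, -0.7, 2.4]
grip_width: -0.0001
gripper_force: 1.1
```

Request:
move_arm(jaw=[0, 0, 0, 0], dp=[[0.1, 0, 0], [0.1, 0, 0], [0.1, 0, 0], [0.1, 0, 0]], turn=[[0, 0, 0], [0, 0, 0], [0, 0, 0], [0, 0, 0]])

```text
time_s: 7.93
position: [0.4971, 0.1596, 0.0923]
tool_rot: [[0.992, 0.128, -0.001], [0.128, -0.992, -0.0], [-0.001, 0.0, -1.0]]
ft_force: [-7.9, -0.8, 5.4]
grip_width: -0.0001
gripper_force: 3.6
```

Request:
move_arm(jaw=[0, 0], dp=[[0.1, 0, 0], [0, 0, 0]], turn=[[0, 0, 0], [0, 0, 0]])

```text
time_s: 8.1
position: [0.497, 0.1596, 0.0923]
tool_rot: [[0.992, 0.128, -0.004], [0.128, -0.992, -0.001], [-0.004, 0.0, -1.0]]
ft_force: [-7.9, -1.7, 5.8]
grip_width: 0.0003
gripper_force: 4.3
```

Run:
```python
from h import *
im,d=cams.get_image("top"); cv2.imwrite("pics/t1.png",im[:,:,::-1])
shot('w4')
a=cv2.resize(im[180:300,260:360],(480,576))
cv2.imwrite("pics/t1c.png",a[:,:,::-1])
s=observe();print(s["position"],s["ft_force"],s["wrist_torque"])
```

```text
wheel_grip [518.  141.9] 0.78
jaw [241.4 113.9] 0.68
lever_pivot [109.1 112.3] 0.76
[0.49707276 0.1595773  0.09232566] [-7.98454671 -0.9895477   4.93022488] [-0.28555558  1.3183085  -0.00259218]
```

View pics/t1c.png

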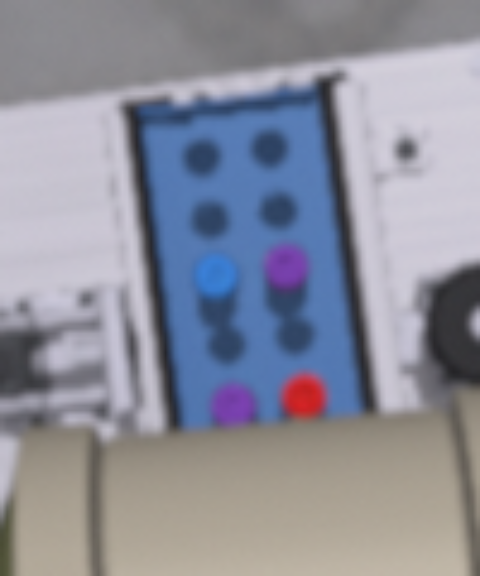

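Request:
move_arm(jaw=[0, 0, 0], dp=[[0.1, 0, 0], [0, 0, 0], [0, 0, 0]], turn=[[0, 0, 0], [0, 0, 0], [0, 0, 0]])

```text
time_s: 8.8
position: [0.497, 0.1596, 0.0922]
tool_rot: [[0.992, 0.128, -0.006], [0.128, -0.992, -0.001], [-0.006, 0.0, -1.0]]
ft_force: [-12.3, -3.0, 8.2]
grip_width: 0.0002
gripper_force: 6.3
```

Run:
```python
from h import *
s=observe();print(s["position"],s["ft_force"],s["wrist_torque"])
P,im,V,o=cloud("w4");z=P[...,2]
hsv=cv2.cvtColor(im,cv2.COLOR_RGB2HSV);b=(hsv[...,0]>100)&(hsv[...,0]<122)&(hsv[...,1]>120)
q=cv2.morphologyEx((b&(z>.118)&(z<.132)).astype(np.uint8),cv2.MORPH_OPEN,np.ones((3,3)))>0
r=cv2.minAreaRect(P[q][:,:2].astype(np.float32)*1000);print("rack",r,cv2.boxPoints(r).round(1).tolist())
# earlier view: backstop top z 84, extent in shaker-aligned frame
P,im,V,o=cloud("w2");z=P[...,2];a=np.radians(7.5);R=np.array([[np.cos(a),np.sin(a)],[-np.sin(a),np.cos(a)]])
S=(P[...,:2]*1000-[576.5,164.5])@R.T
m=(z>.078)&(z<.09)&(np.abs(S[...,1])<24)&(S[...,0]>60)&(S[...,0]<110)
print("stop x",np.percentile(S[m][:,0],[2,10,50,90,98]).round(1),np.percentile(z[m],[10,50,90]))
m=(z>.12)&(z<.13)&(np.abs(S[...,1]-6)<24); print("rack far x before",np.nanpercentile(S[m][:,0],[1,99]).round(1))
```

```text
[0.49701133 0.15962514 0.09224739] [-12.34325398  -2.99258498   8.21265797] [-0.46333434  2.00299845 -0.01423226]
rack ((510.3330993652344, 161.9013214111328), (4.21683406829834, 60.56135177612305), 7.808454513549805) [[504.1000061035156, 191.60000610351562], [512.4000244140625, 131.60000610351562], [516.5, 132.1999969482422], [508.29998779296875, 192.1999969482422]]
stop x [80.4 81.1 85.1 89.2 90.1] [0.08264329 0.0840171  0.08540885]
rack far x before [-85.9  61.7]
```

Request:
move_arm(jaw=[0, 0, 0, 0, 0, 0, 0], dp=[[-0.3, 0, 0], [-0.4, 0, 0], [-0.5, 0, 0], [0, 0, -2], [0, 0, -2], [0, 0, 0], [0, 0, 0]], turn=[[0, 0, 0], [0, 0, 0], [0, 0, 0], [0, 0, 0], [0, 0, 0], [0, 0, 0], [0, 0, 0]])

```text
time_s: 9.38
position: [0.488, 0.1584, 0.1331]
tool_rot: [[0.992, 0.127, 0.003], [0.127, -0.992, 0.0], [0.003, 0.0, -1.0]]
ft_force: [0.4, 0.1, 0.4]
grip_width: 0.0
gripper_force: 0.0
```

Run:
```python
from h import *
shot('w5')
im=cv2.imread("pics/w5.png")
cv2.imwrite("pics/w5c.png",cv2.resize(im[20:320,200:500],(600,600),interpolation=cv2.INTER_CUBIC))
P,im,V,o=cloud("w5");z=P[...,2];a=np.radians(7.5);R=np.array([[np.cos(a),np.sin(a)],[-np.sin(a),np.cos(a)]])
S=(P[...,:2]*1000-[576.5,164.5])@R.T
for lo in range(-82,-30,6):
    for nm,y0,y1 in [("fence",-60,-15),("jaw",25,65)]:
        m=(z>.078)&(z<.092)&(S[...,1]>y0)&(S[...,1]<y1)&(S[...,0]>lo)&(S[...,0]<lo+6)
        if m.sum()>10: print(lo,nm,m.sum(),np.percentile(S[m][:,1],[1,5,50,95,99]).round(1),np.median(z[m]).round(4))
m=(z>.119)&(z<.13)&(abs(S[...,1])<50);print("rack",np.nanpercentile(S[m],[.5,50,99.5],axis=0).round(1))
```

```text
rack [317.8  84. ] 0.68
wheel_grip [479.1 114.7] 0.83
jaw [253.6  96.3] 0.9
lever_pivot [144.   97.2] 0.96
-82 fence 142 [-44.6 -43.9 -39.6 -35.8 -35.2] 0.0837
-82 jaw 20 [44.3 44.5 46.7 50.5 50.8] 0.0874
-76 fence 154 [-42.4 -42.  -37.6 -33.2 -32.8] 0.0837
-76 jaw 160 [41.6 42.1 46.4 50.6 50.9] 0.0875
-70 fence 182 [-42.5 -41.9 -37.3 -32.8 -32.7] 0.0838
-70 jaw 174 [41.9 42.1 46.2 50.5 51.1] 0.0875
-64 fence 180 [-42.2 -41.9 -37.  -32.8 -32.6] 0.0837
-64 jaw 173 [25.2 42.2 46.2 50.6 51.1] 0.0875
-58 fence 189 [-42.4 -41.9 -37.1 -32.8 -32.6] 0.0837
-58 jaw 213 [25.  25.6 45.1 50.5 51.1] 0.0877
-52 fence 201 [-42.5 -42.  -37.1 -32.7 -32.5] 0.0837
-52 jaw 190 [25.5 41.8 46.2 50.5 50.9] 0.0875
-46 fence 195 [-42.2 -41.8 -37.  -32.7 -32.6] 0.0837
-46 jaw 185 [41.8 42.2 46.3 50.5 51. ] 0.0875
-40 fence 202 [-42.3 -42.  -37.  -32.8 -32.5] 0.0837
-40 jaw 193 [41.8 42.3 46.2 50.4 51.3] 0.0875
-34 fence 250 [-59.5 -57.9 -37.9 -32.7 -32.5] 0.0836
-34 jaw 195 [42.  42.2 46.2 50.5 51.2] 0.0875
rack [[-67.9 -24.3]
 [-65.2   6.4]
 [-64.3  36.2]]
```

View pics/w5c.png

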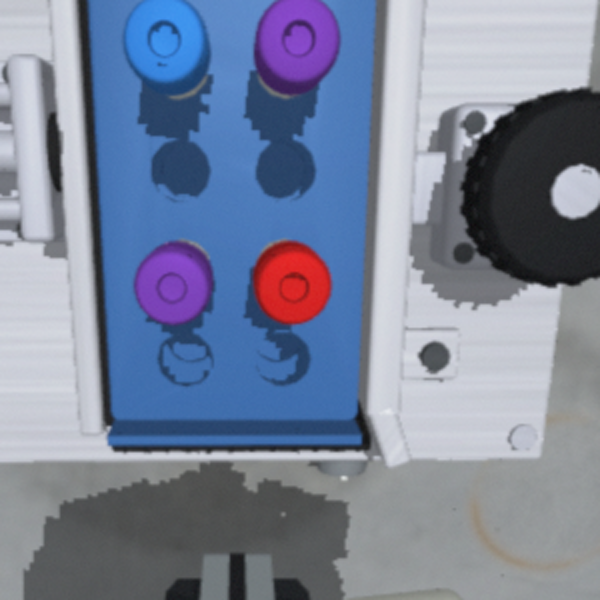

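Run:
```python
from h import *
a=np.radians(7.5);R=np.array([[np.cos(a),np.sin(a)],[-np.sin(a),np.cos(a)]])
for t in ["w1","w2"]:
    P,im,V,o=cloud(t);S=np.dstack([(P[...,:2]*1000-[576.5,164.5])@R.T,P[...,2]*1000])
    m=(abs(S[...,0])<9)&(S[...,1]>112)&(S[...,1]<150)&(S[...,2]>105)
    Q=S[m]; 
    if len(Q)<20: continue
    for _ in range(3):
        c=Q.mean(0);n=np.linalg.svd(Q-c,full_matrices=False)[2][2];r=(Q-c)@n;Q=Q[abs(r)<2]
    n*=np.sign(n[2]);e=np.arctan2(-n[1],n[2]);d=(c-[0,98,80])@n
    print(t,len(Q),c.round(1),n.round(3),"elev",e,"value",1.055-e,"offset from pivot",d.round(2),"std",r.std().round(2),"x rng",np.percentile(S[(S[...,1]>112)&(S[...,2]>115)&(S[...,2]<160)&(abs(S[...,0])<40)][:,0],[2,98]))
    u=np.array([0,np.cos(e),np.sin(e)]);print("along",np.percentile((Q-[0,98,80])@u,[1,50,99]).round(1))
```

```text
w1 1626 [1.000e-01 1.272e+02 1.380e+02] [ 0.007 -0.84   0.543] elev 0.9972068299662518 value 0.057793170033748176 offset from pivot 6.96 std 0.78 x rng [-11.7478704   12.68958837]
along [37.1 65.8 85. ]
w2 1205 [  0.2 127.1 137.9] [ 0.009 -0.841  0.541] elev 0.9991406265236269 value 0.05585937347637304 offset from pivot 6.84 std 0.73 x rng [-11.2436082   13.02636139]
along [36.8 65.4 85. ]
```

Run:
```python
from h import *
s=observe();print(s["q"],s["position"])
for t in ["w1","w2","w5"]:
    P,im,V,o=cloud(t);Q=P[(abs(P[...,0]-.576)<.04)&(abs(P[...,1]-.0895)<.04)&(P[...,2]>.108)&(P[...,2]<.122)]*1000
    c,r=cv2.minEnclosingCircle(Q[:,:2].astype(np.float32));print(t,len(Q),c,r,np.median(Q[:,2]),np.percentile(Q[:,:2],[1,99],axis=0).mean(0))
x=pickle.load(open("w5.pkl","rb"));o,d=ray("wrist",*x[3]["wheel_grip"][0],V=x[0]);print((o+d*(.104-o[2])/d[2]))
```

```text
[4.74346004e+00 2.19820645e+01 8.70453773e+01 1.56757782e-03
 7.10166245e+01 8.74230622e+01] [0.48745369 0.15835946 0.13201299]
w1 2524 (576.7510986328125, 90.24370574951172) 22.637235641479492 113.75116912238158 [577.02833882  90.50370976]
w2 2340 (576.5391235351562, 90.61174011230469) 22.922346115112305 113.72053897832626 [577.29327674  91.25145757]
w5 7329 (576.4736938476562, 90.46018981933594) 22.981531143188477 113.74873716909556 [576.50015607  91.48677397]
[0.57655008 0.09065181 0.104     ]
```

Request:
move_arm(jaw=[0, 0, 6.5, 6.5, 6.5, 6.5, 6.5, 6.5, 6.5, 6.5, 6.5, 6.5], dp=[[0, 0, -3], [0, 0, -4], [2, 1.97, 0], [2, 1.97, 0], [2, 1.97, 0], [1.97, 1.96, 0], [0, 0, 0], [0, 0, 0], [0, 0, 0], [0, 0, 0], [0, 0, 0], [0, 0, 0]], turn=[[0, 0, 0], [0, 0, 0], [0, 0, 0], [0, 0, 0], [0, 0, 0], [0, 0, 0], [0, 0, -0.12], [0, 0, -0.12], [0, 0, -0.12], [0, 0, -0.12], [0, 0, -0.12], [0, 0, -0.12]])

```text
time_s: 10.78
position: [0.5766, 0.0904, 0.2021]
tool_rot: [[0.657, 0.754, -0.001], [0.754, -0.657, 0.0], [-0.0, -0.0, -1.0]]
ft_force: [-0.1, 0.6, 0.7]
grip_width: 0.0649
gripper_force: 0.0
```

Request:
move_arm(jaw=[6.5, 6.5, 6.5, 6.5, 6.5, 6.5, 6.5, 6.5, 6.5, 6.5, 6.5], dp=[[0, 0, 0], [0, 0, 0], [0, 0, 0], [0, 0, 0], [0, 0, 0], [0, 0, 0], [0, 0, 0], [0, 0, 0], [0, 0, 0], [0, 0, 0], [0, 0, 0]], turn=[[0, 0, -0.12], [0, 0, -0.12], [0, 0, -0.12], [0, 0, -0.12], [0, 0, -0.12], [0, 0, -0.12], [0, 0, -0.12], [0, 0, -0.12], [0, 0, -0.12], [0, 0, 0], [0, 0, 0]])

```text
time_s: 11.7
position: [0.5767, 0.0904, 0.2022]
tool_rot: [[-0.346, 0.938, -0.0], [0.938, 0.346, 0.0], [0.0, -0.0, -1.0]]
ft_force: [-0.6, 0.3, 0.3]
grip_width: 0.065
gripper_force: 0.0
```

Run:
```python
from h import *
s=observe();print(s["q"].round(1),s["position"],s["tool_rot"].round(4),s["grip_width"])
d=np.array([.5765,.0905,.085])-s["position"];print("tool delta cm",(s["tool_rot"].T@d*100).round(2))
P,im,V,o=cloud("w5")
a=np.radians(7.5);R=np.array([[np.cos(a),np.sin(a)],[-np.sin(a),np.cos(a)]]);S=(P[...,:2]*1000-[576.7,165])@R.T
m=(S[...,0]>-60)&(S[...,0]<40)&(S[...,1]<-46)&(S[...,1]>-96)&(P[...,2]>.064)&(P[...,2]<.106)
for x0 in range(-60,40,10):
  print(x0,[int(np.percentile(P[...,2][q],95)*1000) if (q:=m&(S[...,0]>x0)&(S[...,0]<x0+10)&(S[...,1]>y0)&(S[...,1]<y0+10)).sum()>6 else 0 for y0 in range(-96,-46,10)])
```

```text
[ -2.7  25.3  69.    0.   85.7 -22.9] [0.57665024 0.09044192 0.20220507] [[-3.461e-01  9.382e-01 -3.000e-04]
 [ 9.382e-01  3.461e-01  0.000e+00]
 [ 1.000e-04 -3.000e-04 -1.000e+00]] 0.06499851821956999
tool delta cm [ 1.000e-02 -1.000e-02  1.172e+01]
-60 [0, 0, 0, 66, 66]
-50 [0, 0, 0, 0, 0]
-40 [0, 0, 104, 99, 77]
-30 [0, 0, 0, 104, 101]
-20 [0, 0, 0, 80, 104]
-10 [0, 0, 0, 79, 104]
0 [0, 0, 79, 103, 102]
10 [0, 0, 105, 92, 77]
20 [0, 0, 0, 0, 0]
30 [0, 0, 0, 0, 0]
```

Request:
move_arm(jaw=[6.5, 6.5, 6.5, 6.5, 6.5, 6.5, 6.5], dp=[[0, 0, 2], [0, 0, 3], [0, 0, 3], [0, 0, 2], [0, 0, 1.7], [0, 0, 0], [0, 0, 0]], turn=[[0, 0, 0], [0, 0, 0], [0, 0, 0], [0, 0, 0], [0, 0, 0], [0, 0, 0], [0, 0, 0]])

```text
time_s: 12.28
position: [0.5766, 0.0905, 0.0852]
tool_rot: [[-0.347, 0.938, -0.001], [0.938, 0.347, 0.0], [0.0, -0.001, -1.0]]
ft_force: [0.1, -0.1, -0.2]
grip_width: 0.0648
gripper_force: 0.0
```

Request:
move_arm(jaw=[3.5, 3.5, 3.5, 3.5, 3.5, 3.5], dp=[[0, 0, 0], [0, 0, 0], [0, 0, 0], [0, 0, 0], [0, 0, 0], [0, 0, 0]], turn=[[0, 0, 0], [0, 0, 0], [0, 0, 0], [0, 0, 0], [0, 0, 0], [0, 0, 0]], force=50)

```text
time_s: 12.78
position: [0.577, 0.0905, 0.0862]
tool_rot: [[-0.349, 0.937, 0.001], [0.937, 0.349, -0.0], [-0.001, 0.001, -1.0]]
ft_force: [-0.7, 0.5, 4.2]
grip_width: 0.035
gripper_force: 2.3
```

Run:
```python
from h import *
shot('w6',())
im,d=cams.get_image("scene")
a=cv2.resize(im[200:330,280:440],(400,325))[:,:,::-1]
b=cv2.resize(cv2.imread("pics/w6.png"),(433,325));cv2.imwrite("pics/w6c.png",np.hstack([b,a])[:,:800])
s=observe();print(s["grip_width"],s["gripper_force"],s["ft_force"])
```

```text
0.03501173032420313 2.9389792461006436 [-0.26836206  0.08209115  4.87849553]
```

View pics/w6c.png

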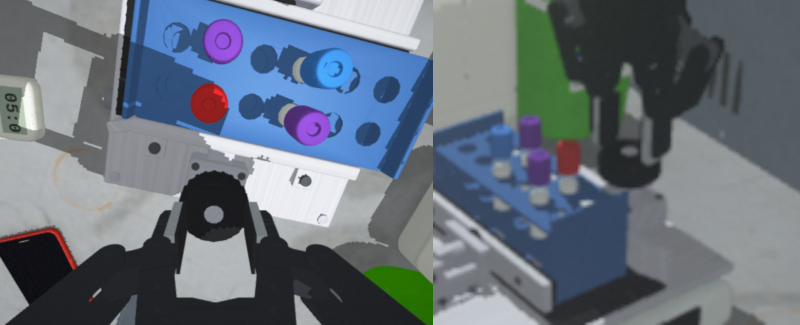

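Run:
```python
from h import *
P,im,V,o=cloud("w6");s=observe()
T=(P-s["position"])@s["tool_rot"]*1000
m=(abs(T[...,0])<40)&(abs(T[...,1])<60)&(T[...,2]<10)&(T[...,2]>-80)
for z0 in range(-70,10,8):
    q=T[m&(T[...,2]>=z0)&(T[...,2]<z0+8)]
    for sg in (1,-1):
        r=q[q[:,1]*sg>0]
        if len(r)>10: print(z0,sg,len(r),"x",np.percentile(r[:,0],[2,50,98]).round(0),"y",np.percentile(r[:,1],[2,50,98]).round(0))
im2=im.copy()
for k,p in {"tcp":(0,0,0),"gp":(0,0,-.019)}.items(): print(k,proj("wrist",s["position"]+s["tool_rot"]@np.array(p),V))
c=im[200:430,180:450];cv2.imwrite("pics/w6d.png",cv2.resize(c,(700,596),interpolation=cv2.INTER_CUBIC)[:,:,::-1])
```

```text
-70 1 891 x [-10.   7.  12.] y [18. 20. 34.]
-70 -1 876 x [-10.   7.  12.] y [-33. -18. -17.]
-62 1 626 x [-9.  7. 11.] y [18. 21. 31.]
-62 -1 636 x [-9.  7. 11.] y [-30. -20. -17.]
-54 1 592 x [-10.   7.  11.] y [18. 22. 31.]
-54 -1 597 x [-9.  7. 11.] y [-30. -20. -17.]
-46 1 511 x [-9.  7. 11.] y [18. 22. 31.]
-46 -1 508 x [-10.   7.  11.] y [-30. -21. -17.]
-38 1 315 x [-10.   7.  11.] y [18. 20. 30.]
-38 -1 315 x [-10.   7.  11.] y [-29. -18. -17.]
-30 1 3884 x [-17.   5.  39.] y [ 0.  8. 56.]
-30 -1 3614 x [-17.   5.  22.] y [-18.  -8.  -0.]
-22 1 322 x [ 7. 20. 23.] y [ 0. 10. 21.]
-22 -1 325 x [ 7. 20. 23.] y [-22. -10.  -1.]
-14 1 91 x [ 7. 20. 23.] y [ 0. 10. 21.]
-14 -1 81 x [10. 20. 23.] y [-21.  -9.  -1.]
-6 1 883 x [21. 31. 39.] y [ 1. 29. 58.]
-6 -1 189 x [34. 38. 40.] y [-27.  -9.  -1.]
2 1 2662 x [ 7. 28. 39.] y [ 1. 22. 58.]
2 -1 1253 x [ 7. 20. 40.] y [-26. -12.  -0.]
tcp (np.float64(317.0538325965445), np.float64(286.90549755732485))
gp (np.float64(316.9540325600143), np.float64(306.1526131686254))
```

View pics/w6d.png

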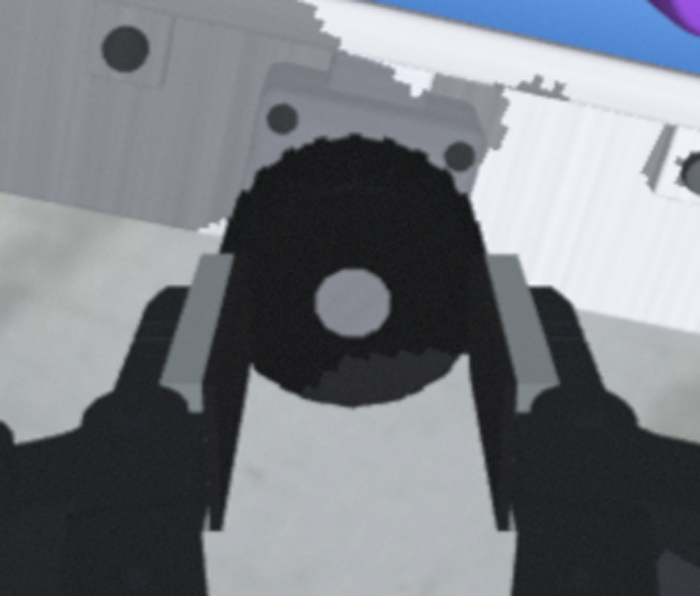

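Request:
move_arm(jaw=[2, 2, 2, 2], dp=[[0, 0, 0], [0, 0, 0], [0, 0, 0], [0, 0, 0]], turn=[[0, 0, 0], [0, 0, 0], [0, 0, 0], [0, 0, 0]], force=60)

```text
time_s: 13.22
position: [0.577, 0.0902, 0.0872]
tool_rot: [[-0.349, 0.937, 0.002], [0.937, 0.349, -0.001], [-0.001, 0.002, -1.0]]
ft_force: [-4.2, -1.9, 14.0]
grip_width: 0.0204
gripper_force: 7.0
```

Run:
```python
from h import *
for t,yr in [("w5",(-16,16)),("w3",(-16,16)),("w2",(-60,60))]:
    P,im,V,o=cloud(t)
    W=np.linalg.inv(V); Tc=W@np.linalg.inv(np.array(cams.calibration("wrist")["tool_from_camera"]))
    T=(P-Tc[:3,3])@Tc[:3,:3]*1000
    m=(abs(T[...,0])<14)&(abs(T[...,1])<62)&(T[...,2]<30)&(T[...,2]>-80)
    print(t,[(z0,int(((T[...,2]>=z0)&(T[...,2]<z0+4)&m).sum())) for z0 in range(-60,28,4)])
```

```text
w5 [(-60, 455), (-56, 508), (-52, 448), (-48, 427), (-44, 388), (-40, 364), (-36, 260), (-32, 39), (-28, 0), (-24, 0), (-20, 0), (-16, 0), (-12, 0), (-8, 0), (-4, 0), (0, 0), (4, 0), (8, 0), (12, 0), (16, 0), (20, 0), (24, 0)]
w3 [(-60, 466), (-56, 505), (-52, 430), (-48, 437), (-44, 395), (-40, 365), (-36, 249), (-32, 38), (-28, 0), (-24, 0), (-20, 0), (-16, 0), (-12, 0), (-8, 0), (-4, 0), (0, 0), (4, 0), (8, 0), (12, 0), (16, 0), (20, 0), (24, 0)]
w2 [(-60, 923), (-56, 872), (-52, 773), (-48, 601), (-44, 355), (-40, 21), (-36, 0), (-32, 0), (-28, 0), (-24, 0), (-20, 0), (-16, 0), (-12, 0), (-8, 0), (-4, 0), (0, 0), (4, 0), (8, 0), (12, 0), (16, 0), (20, 0), (24, 0)]
```

Request:
move_arm(jaw=[6.5, 6.5, 6.5, 6.5, 6.5, 6.5, 6.5, 6.5, 6.5], dp=[[0, 0, -1], [0, 0, 0], [0, 0, 0], [0, 0, 0], [0, 0, 1], [0, 0, 1], [0, 0, 0.5], [0, 0, 0], [0, 0, 0]], turn=[[0, 0, 0], [0, 0, 0], [0, 0, 0], [0, 0, 0], [0, 0, 0], [0, 0, 0], [0, 0, 0], [0, 0, 0], [0, 0, 0]])

```text
time_s: 13.97
position: [0.5764, 0.0905, 0.0697]
tool_rot: [[-0.349, 0.937, -0.001], [0.937, 0.349, 0.0], [0.001, -0.001, -1.0]]
ft_force: [0.5, -0.2, 0.0]
grip_width: 0.0649
gripper_force: 0.0
```

Request:
move_arm(jaw=[3.5, 3.5, 3.5, 3.5, 3.5], dp=[[0, 0, 0], [0, 0, 0], [0, 0, 0], [0, 0, 0], [0, 0, 0]], turn=[[0, 0, 0], [0, 0, 0], [0, 0, 0], [0, 0, 0], [0, 0, 0]], force=60)

```text
time_s: 14.38
position: [0.576, 0.0901, 0.0714]
tool_rot: [[-0.35, 0.937, -0.001], [0.937, 0.35, -0.001], [-0.0, -0.001, -1.0]]
ft_force: [-5.1, -1.2, 6.6]
grip_width: 0.0411
gripper_force: 60.4
```

Request:
move_arm(jaw=[3.5, 3.5, 3.5, 3.5, 3.5, 3.5, 3.5, 3.5], dp=[[0, 0, 0], [0, 0, 0], [0, 0, 0], [0, 0, 0], [0, 0, 0], [0, 0, 0], [0, 0, 0], [0, 0, 0]], turn=[[0, 0, 0.07], [0, 0, 0.07], [0, 0, 0.07], [0, 0, 0.07], [0, 0, 0.07], [0, 0, 0.07], [0, 0, 0], [0, 0, 0]])

```text
time_s: 15.05
position: [0.5757, 0.0901, 0.0713]
tool_rot: [[0.063, 0.998, -0.002], [0.998, -0.063, -0.001], [-0.001, -0.002, -1.0]]
ft_force: [-5.8, -1.5, 8.4]
grip_width: 0.0409
gripper_force: 60.5
```

Run:
```python
from h import *
s=observe();print(s["wrist_torque"],s["tool_rot"][:,0],np.degrees(np.arctan2(.937,-.35))-np.degrees(np.arctan2(s["tool_rot"][1,0],s["tool_rot"][0,0])))
```

```text
[-0.30658952  1.26188524  0.02316285] [ 6.30485621e-02  9.98010011e-01 -9.46900643e-04] 24.097112615376005
```

Request:
move_arm(jaw=[6.5, 6.5, 6.5, 6.5, 6.5, 6.5, 6.5, 6.5], dp=[[0, 0, 0], [0, 0, 0], [0, 0, 0], [0, 0, -2], [0, 0, -3], [0, 0, -3], [0, 0, -3], [0, 0, 0]], turn=[[0, 0, 0], [0, 0, 0], [0, 0, 0], [0, 0, 0], [0, 0, 0], [0, 0, 0], [0, 0, 0], [0, 0, 0]])

```text
time_s: 15.72
position: [0.5792, 0.0905, 0.1866]
tool_rot: [[0.063, 0.998, 0.011], [0.998, -0.063, -0.0], [0.0, 0.011, -1.0]]
ft_force: [1.0, 1.1, 0.4]
grip_width: 0.0648
gripper_force: 0.0
```

```bash
cat >> h.py <<'E'
def gap(tag,o=(576.7,165)):
    P,im,V,_=cloud(tag);z=P[...,2];a=np.radians(7.5);R=np.array([[np.cos(a),np.sin(a)],[-np.sin(a),np.cos(a)]])
    S=(P[...,:2]*1000-o)@R.T
    for nm,y0,y1,zz in [("fence",-48,-25,.0838),("jaw",36,58,.0875)]:
        out=[]
        for lo in range(-79,-64,5):
            m=(abs(z-zz)<.002)&(S[...,1]>y0)&(S[...,1]<y1)&(S[...,0]>lo)&(S[...,0]<lo+5)
            if m.sum()>10: out.append(np.percentile(S[m][:,1],[2,50,98]).round(1).tolist())
        print(tag,nm,out)
E
python3 - <<'E'
from h import *
shot('w7',());gap("w5");gap("w7")
E
```

```text
w5 fence [[-43.8, -39.3, -35.1], [-42.5, -37.9, -33.3], [-42.8, -38.1, -33.2]]
w5 jaw [[41.4, 46.8, 50.5], [41.3, 46.0, 50.4], [41.4, 46.2, 50.3]]
w7 fence [[-42.4, -37.7, -33.9], [-41.1, -36.5, -32.0], [-41.3, -36.5, -31.9]]
w7 jaw [[40.9, 47.0, 50.8], [40.3, 46.3, 50.7], [40.4, 46.0, 50.7]]
```

```bash
cat >> h.py <<'E'
A=np.radians(7.5);RS=np.array([[np.cos(A),-np.sin(A),0],[np.sin(A),np.cos(A),0],[0,0,1]]);OS=np.array([.5767,.165,0])
TIP=.030
def pose(v,clear=0.,t=None):
    "tool pose pressing the paddle at lever value v; clear (m) along paddle normal"
    e=1.055-v;w=np.clip(v/1.055,0,1)
    if t is None: t=np.radians(45-17*w)
    al=.062+.012*w
    u=np.array([0,np.cos(e),np.sin(e)]);n=np.array([0,-np.sin(e),np.cos(e)])
    c=np.array([0,.098,.080])+al*u+(.0075+clear+.0145*abs(np.sin(e-t)))*n
    z=np.array([0,np.sin(t),-np.cos(t)]);x=np.array([-1,0,0.]);y=np.cross(z,x)
    return RS@np.stack([x,y,z],1),OS+RS@(c+TIP*z)
def step(Ra,pa,Rb,pb):
    return (Ra.T@(pb-pa)*100).round(2),cv2.Rodrigues(Ra.T@Rb)[0].ravel().round(3)
E
python3 - <<'E'
from h import *
R,p=pose(0.03,.015);s=observe();print("approach",p.round(4));print(R.round(3));print(s["position"],s["q"].round(1))
P,im,V,_=cloud("w2");S=np.dstack([(P-OS)@RS])*1000
for y0 in range(45,125,10):
    m=(abs(S[...,0])<45)&(S[...,1]>y0)&(S[...,1]<y0+10);print(y0,np.percentile(S[m][:,2],[50,90,99]).round(0))
Rn=s["tool_rot"];print(step(Rn,s["position"],R,p))
a,b=pose(0.03,.015),pose(0.03,.003);print("a",step(*a,*b))
E
```

```text
approach [0.5598 0.293  0.1254]
[[-0.991 -0.093 -0.092]
 [-0.131  0.707  0.695]
 [ 0.     0.701 -0.713]]
[0.57811602 0.09052636 0.18353239] [-2.7 26.  71.   0.  82.6  0.9]
45 [354. 362. 364.]
55 [319. 350. 357.]
65 [334. 342. 345.]
75 [344. 356. 360.]
85 [338. 350. 354.]
95 [ 82.  97. 103.]
105 [ 58. 114. 119.]
115 [126. 134. 136.]
(array([20.09, -3.13,  5.79]), array([-0.556,  0.687, -1.662]))
a (array([0.  , 0.29, 1.16]), array([0., 0., 0.]))
```

Request:
move_arm(jaw=[2, 0, 0, 0, 0, 0, 0, 0, 0, 0, 0, 0], dp=[[0, 0, -3.5], [0, 0, -3.5], [0, 0, 0], [0, 0, 0], [0, 0, 0], [0, 0, 0], [0, 0, 0], [0, 0, 0], [0, 0, 0], [0, 0, 0], [0, 0, 0], [0, 0, 0]], turn=[[0, 0, -0.118], [0, 0, -0.118], [0, 0, -0.118], [0, 0, -0.118], [0, 0, -0.118], [0, 0, -0.118], [0, 0, -0.118], [0, 0, -0.118], [0, 0, -0.118], [0, 0, -0.118], [0, 0, -0.118], [0, 0, -0.118]])

```text
time_s: 16.77
position: [0.5765, 0.0905, 0.2491]
tool_rot: [[-0.978, 0.21, -0.002], [0.21, 0.978, 0.0], [0.002, -0.0, -1.0]]
ft_force: [0.0, 0.1, 0.6]
grip_width: 0.0
gripper_force: 0.0
```

Request:
move_arm(jaw=[0, 0, 0, 0, 0, 0, 0, 0, 0, 0, 0, 0], dp=[[0, 0, 0], [0, 0, 0], [0, 0, 0], [0, 2.5, 0], [0, 3, 0], [-0.4, 3, 0], [-0.4, 3, 0], [0, 2, 0], [0, 0, 0], [0, 0, 0], [0, 0, 0], [0, 0, 0]], turn=[[0, 0, -0.118], [0, 0, -0.118], [0, 0, -0.113], [0, 0, 0], [0, 0, 0], [0, 0, 0], [0, 0, 0], [0, 0, 0], [-0.11, 0, 0], [-0.11, 0, 0], [-0.11, 0, 0], [-0.11, 0, 0]])

```text
time_s: 17.77
position: [0.567, 0.2258, 0.25]
tool_rot: [[-0.991, -0.118, -0.056], [-0.131, 0.895, 0.427], [-0.0, 0.431, -0.902]]
ft_force: [0.1, 0.0, -0.9]
grip_width: 0.0003
gripper_force: 0.0
```

Request:
move_arm(jaw=[0, 0, 0, 0, 0], dp=[[0, 0, 0], [0, 0, 0], [0, 0, 0], [0, 0, 0], [0, 0, 0]], turn=[[-0.11, 0, 0], [-0.11, 0, 0], [-0.11, 0, 0], [0, 0, 0], [0, 0, 0]])

```text
time_s: 18.18
position: [0.5671, 0.2244, 0.2487]
tool_rot: [[-0.992, -0.09, -0.092], [-0.129, 0.713, 0.689], [0.004, 0.695, -0.719]]
ft_force: [0.0, -0.1, 1.2]
grip_width: 0.0004
gripper_force: 0.0
```

Run:
```python
from h import *
s=observe();print(s["position"],s["tool_rot"].round(3),s["q"].round(1),s["ft_force"].round(1))
print(step(s["tool_rot"],s["position"],*pose(.03,.015)))
shot("w8",("lever_pad","lever_pivot"))
```

```text
[0.5671161  0.22442743 0.24871217] [[-0.992 -0.09  -0.092]
 [-0.129  0.713  0.689]
 [ 0.004  0.695 -0.719]] [  -8.7   27.7   70.5   42.1   95.1 -107.2] [ 0.  -0.1  1.2]
(array([-0.2 , -3.62, 13.66]), array([-0.008, -0.001, -0.004]))
lever_pad [285.1 216.6] 0.81
```

View pics/w8.png

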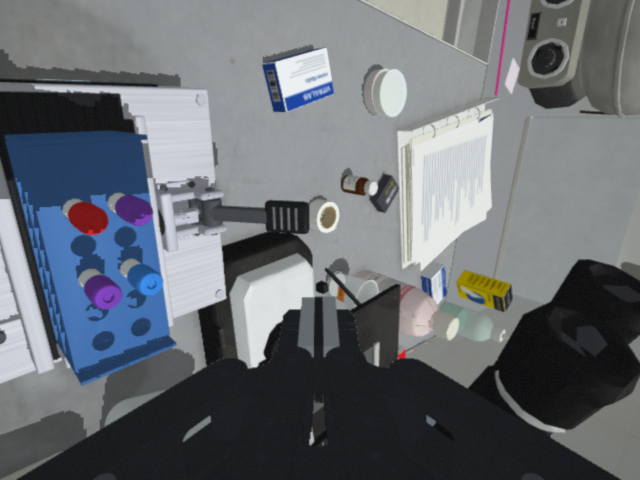

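Run:
```python
from h import *
s=observe();P,im,V,_=cloud("w8");T=(P-s["position"])@s["tool_rot"]*1000
own=(abs(T[...,1])<62)&(abs(T[...,0])<60)&(T[...,2]<-26)
own|=(T[...,2]<-60)
Q=P[~own&np.isfinite(P[...,0])]
for nm,(R,p) in {"app":pose(.03,.015),"mid":pose(.5),"end":pose(1.055)}.items():
    t=(Q-p)@R*1000
    m=(abs(t[:,0])<45)&(abs(t[:,1])<50)&(t[:,2]<-62)&(t[:,2]>-300)
    print(nm,p.round(3),m.sum(), Q[m][:5].round(3))
m=(Q[:,0]>.54)&(Q[:,0]<.64)&(Q[:,1]>.25)&(Q[:,1]<.42)
for y0 in np.arange(.25,.42,.02):
    q=Q[m&(Q[:,1]>y0)&(Q[:,1]<y0+.02)]; 
    if len(q): print(y0.round(2),len(q),np.percentile(q[:,2],[1,50,99]).round(3))
# pressing rows
vs=[.03,.08,.15,.22,.29,.36,.43,.50,.57]
for a,b in zip(vs,vs[1:]): print(a,b,*step(*pose(a),*pose(b)))
```

```text
app [0.56  0.293 0.125] 0 []
mid [0.555 0.332 0.099] 125 [[0.547 0.299 0.153]
 [0.547 0.3   0.153]
 [0.547 0.301 0.154]
 [0.548 0.299 0.152]
 [0.548 0.301 0.154]]
end [0.552 0.349 0.068] 1810 [[0.547 0.286 0.126]
 [0.547 0.287 0.126]
 [0.547 0.287 0.127]
 [0.547 0.287 0.128]
 [0.547 0.288 0.128]]
0.25 2734 [0.056 0.07  0.104]
0.27 5300 [0.056 0.333 0.355]
0.29 9120 [0.039 0.332 0.364]
0.31 3460 [-0.001  0.336  0.365]
0.33 1568 [-0.001  0.007  0.354]
0.35 4068 [-0.001  0.33   0.358]
0.37 2236 [-0.001  0.312  0.357]
0.39 1172 [-0.001  0.049  0.352]
0.41 243 [-0.001  0.001  0.044]
0.03 0.08 [0.   0.15 0.33] [0.014 0.    0.   ]
0.08 0.15 [-0.    0.18  0.48] [0.02 0.   0.  ]
0.15 0.22 [-0.    0.15  0.5 ] [ 0.02  0.   -0.  ]
0.22 0.29 [0.   0.12 0.51] [0.02 0.   0.  ]
0.29 0.36 [0.   0.09 0.53] [ 0.02 -0.   -0.  ]
0.36 0.43 [0.   0.07 0.43] [0.02 0.   0.  ]
0.43 0.5 [-0.    0.05  0.41] [ 0.02 -0.   -0.  ]
0.5 0.57 [-0.    0.03  0.42] [0.02 0.   0.  ]
```

Request:
move_arm(jaw=[0, 0, 0, 0, 0, 0, 0, 0], dp=[[0, -0.6, 2], [0, -0.6, 2.4], [-0.1, -0.6, 2.6], [-0.1, -0.6, 2.6], [0, -0.6, 2.2], [0, -0.6, 1.8], [0, 0, 0], [0, 0, 0]], turn=[[-0.008, 0, 0], [0, 0, 0], [0, 0, 0], [0, 0, 0], [0, 0, 0], [0, 0, 0], [0, 0, 0], [0, 0, 0]])

```text
time_s: 19.0
position: [0.5595, 0.2956, 0.1286]
tool_rot: [[-0.991, -0.095, -0.093], [-0.133, 0.706, 0.695], [-0.0, 0.701, -0.713]]
ft_force: [0.3, 0.2, 1.2]
grip_width: -0.0
gripper_force: 0.0
```

Run:
```python
from h import *
s=observe();print(s["position"],s["tool_rot"].round(3),s["q"].round(1),s["ft_force"].round(1))
P,im,V,_=cloud("w8");Q=P[np.isfinite(P[...,0])&(P[...,2]>.18)]
R,p=pose(1.055);t=(Q-p)@R*1000;m=(abs(t[:,0])<50)&(abs(t[:,1])<55)&(t[:,2]<-62)&(t[:,2]>-350);print(m.sum(),np.percentile(Q[m],[1,50,99],axis=0).round(3) if m.sum() else "")
shot("w9",("lever_pad",))
P,im,V,_=cloud("w9")
S=(P-OS)@RS*1000;T=(P-s["position"])@s["tool_rot"]*1000
m=(abs(S[...,0])<20)&(S[...,1]>108)&(S[...,1]<165)&(S[...,2]>105)&(S[...,2]<165)&(T[...,2]>-29)
Q=S[m];print(len(Q));
if len(Q)>20:
  for _ in range(4):
    c=Q.mean(0);n=np.linalg.svd(Q-c,full_matrices=False)[2][2];r=(Q-c)@n;Q=Q[abs(r)<2]
  n*=np.sign(n[2]);print(c,n,"value",1.055-np.arctan2(-n[1],n[2]),(c-[0,98,80])@n)
  t=T[m];print("paddle in tool",np.percentile(t,[2,50,98],axis=0).round(1))
print(step(s["tool_rot"],s["position"],*pose(.05)))
```

```text
[0.55946903 0.29555681 0.12862403] [[-0.991 -0.095 -0.093]
 [-0.133  0.706  0.695]
 [-0.     0.701 -0.713]] [  -1.9   34.8   79.9   44.8   79.  -114.1] [0.3 0.2 1.2]
29035 [[0.558 0.149 0.272]
 [0.562 0.181 0.331]
 [0.583 0.201 0.366]]
lever_pad [331.3 296.3] 0.91
4397
[ -3.6021243  125.2897724  135.16328882] [-0.04478457 -0.84269188  0.53653028] value 0.051162443343992337 6.761225120276989
paddle in tool [[ -8.2 -29.6 -14.3]
 [  4.7   2.1  -9.3]
 [ 13.4  23.4   0.1]]
(array([-0.01,  0.02,  1.63]), array([ 0.006, -0.002,  0.002]))
```

Request:
move_arm(jaw=[0, 0, 0, 0, 0, 0, 0, 0, 0, 0], dp=[[0, 0, 0.8], [0, 0, 0.7], [0, 0.08, 0.22], [0, 0.09, 0.24], [0, 0.09, 0.24], [0, 0.08, 0.25], [0, 0.07, 0.25], [0, 0.06, 0.26], [0, 0.06, 0.26], [0, 0, 0]], turn=[[0, 0, 0], [0, 0, 0], [0.008, 0, 0], [0.01, 0, 0], [0.01, 0, 0], [0.01, 0, 0], [0.01, 0, 0], [0.01, 0, 0], [0.01, 0, 0], [0, 0, 0]])

```text
time_s: 19.93
position: [0.5561, 0.3212, 0.1085]
tool_rot: [[-0.991, -0.1, -0.086], [-0.132, 0.752, 0.646], [-0.0, 0.651, -0.759]]
ft_force: [-0.6, 0.1, -1.0]
grip_width: -0.0001
gripper_force: 0.0
```

```bash
cat >> h.py <<'E'
from scipy.optimize import minimize_scalar
def leverval():
    "lever value at which the shut fingertip face would touch the paddle, from the measured tool pose"
    s=observe();R=RS.T@s["tool_rot"];p=RS.T@(np.array(s["position"])-OS)
    best=None
    for v in np.arange(0,1.1,.005):
        e=1.055-v;n=np.array([0,-np.sin(e),np.cos(e)])
        h=min((p-TIP*R[:,2]+a*R[:,1]-[0,.098,.080])@n for a in (-.0145,.0145))-.007
        if h<=0: return v
    v=None
def lever_img(tag):
    s=observe();shot(tag,());P,im,V,_=cloud(tag);S=(P-OS)@RS*1000;T=(P-s["position"])@s["tool_rot"]*1000
    m=(abs(S[...,0])<14)&(S[...,1]>125)&(S[...,1]<185)&(S[...,2]>75)&(S[...,2]<165)&(T[...,2]>-28)
    Q=S[m]
    r=np.hypot(Q[:,1]-98,Q[:,2]-80);Q=Q[r<95]
    for _ in range(4):
        c=Q.mean(0);n=np.linalg.svd(Q-c,full_matrices=False)[2][2];r=(Q-c)@n;Q=Q[abs(r)<1.5]
    n*=np.sign(n[2]);print("img lever",(1.055-np.arctan2(-n[1],n[2])).round(3),n.round(2),len(Q),((c-[0,98,80])@n).round(2),c.round(0))
E
python3 - <<'E'
from h import *
s=observe();print(s["position"],s["ft_force"].round(2),"lever",leverval())
lever_img("w10")
E
```

```text
[0.55612888 0.32119019 0.10853205] [-0.61  0.06 -1.04] lever 0.0
img lever 0.306 [-0.08 -0.68  0.73] 1852 6.63 [ -6. 142. 129.]
```

Request:
move_arm(jaw=[0, 0, 0, 0, 0], dp=[[0, 0.05, 0.26], [0, 0.04, 0.26], [0, 0.04, 0.22], [0, 0, 0], [0, 0, 0]], turn=[[0.01, 0, 0], [0.01, 0, 0], [0.01, 0, 0], [0, 0, 0], [0, 0, 0]])

```text
time_s: 20.4
position: [0.5555, 0.3266, 0.1037]
tool_rot: [[-0.991, -0.102, -0.083], [-0.131, 0.771, 0.623], [0.0, 0.629, -0.778]]
ft_force: [0.2, -0.5, 0.0]
grip_width: 0.0002
gripper_force: 0.0
```

```bash
sed -i 's/if h<=0: return v/if h>=0: return v/' h.py
python3 - <<'E'
from h import *
s=observe();print(s["position"],s["ft_force"].round(2),"lever",leverval())
lever_img("w11")
E
```

```text
[0.55548017 0.32655287 0.10369935] [ 0.17 -0.46  0.04] lever 0.37
img lever 0.415 [-0.09 -0.6   0.8 ] 2154 6.2 [ -6. 144. 122.]
```

Request:
move_arm(jaw=[0, 0, 0], dp=[[0, 0.03, 0.22], [0, 0, 0], [0, 0, 0]], turn=[[0.01, 0, 0], [0, 0, 0], [0, 0, 0]])

```text
time_s: 20.7
position: [0.5553, 0.328, 0.1022]
tool_rot: [[-0.991, -0.103, -0.081], [-0.131, 0.777, 0.616], [0.0, 0.621, -0.784]]
ft_force: [-0.8, -0.5, 0.0]
grip_width: -0.0003
gripper_force: 0.0
```

Run:
```python
from h import *
s=observe();print(s["position"],s["ft_force"].round(2),"lever",leverval())
```

```text
[0.55534929 0.32800782 0.10217728] [-0.79 -0.53  0.02] lever 0.405
```

Request:
move_arm(jaw=[0, 0, 0], dp=[[0, 0.03, 0.21], [0, 0, 0], [0, 0, 0]], turn=[[0.01, 0, 0], [0, 0, 0], [0, 0, 0]])

```text
time_s: 20.95
position: [0.5551, 0.3296, 0.1007]
tool_rot: [[-0.991, -0.104, -0.08], [-0.131, 0.783, 0.608], [-0.0, 0.613, -0.79]]
ft_force: [-0.2, -0.2, 0.6]
grip_width: -0.0003
gripper_force: 0.0
```

Run:
```python
from h import *
s=observe();print(s["position"],s["ft_force"].round(2),"lever",leverval())
lever_img("w12")
```

```text
[0.5551419  0.32957347 0.10074222] [-0.21 -0.16  0.56] lever 0.44
img lever 0.467 [-0.09 -0.55  0.83] 1841 5.34 [ -6. 148. 119.]
```

Request:
move_arm(jaw=[0, 0, 0], dp=[[0, 0.02, 0.2], [0, 0, 0], [0, 0, 0]], turn=[[0.01, 0, 0], [0, 0, 0], [0, 0, 0]])

```text
time_s: 21.25
position: [0.555, 0.331, 0.0993]
tool_rot: [[-0.991, -0.104, -0.079], [-0.131, 0.789, 0.6], [-0.0, 0.605, -0.796]]
ft_force: [0.5, -0.9, 0.1]
grip_width: -0.0002
gripper_force: 0.0
```

Run:
```python
from h import *
s=observe();print(s["position"],s["ft_force"].round(2),"lever",leverval())
```

```text
[0.55497001 0.3309559  0.09926786] [ 0.46 -0.93  0.15] lever 0.47500000000000003
```

Request:
move_arm(jaw=[0, 0, 0], dp=[[0, 0.02, 0.15], [0, 0, 0], [0, 0, 0]], turn=[[0.007, 0, 0], [0, 0, 0], [0, 0, 0]])

```text
time_s: 21.5
position: [0.5548, 0.3319, 0.0982]
tool_rot: [[-0.991, -0.105, -0.079], [-0.131, 0.793, 0.594], [0.0, 0.6, -0.8]]
ft_force: [-0.2, -0.4, 0.8]
grip_width: 0.0002
gripper_force: 0.0
```

Run:
```python
from h import *
s=observe();print(s["position"],s["ft_force"].round(2),"lever",leverval())
```

```text
[0.55483205 0.3319456  0.09822194] [-0.19 -0.43  0.82] lever 0.5
```

Request:
move_arm(jaw=[0, 0, 0], dp=[[0, 0.02, 0.15], [0, 0, 0], [0, 0, 0]], turn=[[0.007, 0, 0], [0, 0, 0], [0, 0, 0]])

```text
time_s: 21.75
position: [0.5547, 0.333, 0.0971]
tool_rot: [[-0.991, -0.105, -0.078], [-0.131, 0.798, 0.589], [0.0, 0.594, -0.805]]
ft_force: [0.5, 1.0, 0.1]
grip_width: 0.0004
gripper_force: 0.0
```

Run:
```python
from h import *
s=observe();print(s["position"],s["ft_force"].round(2),"lever",leverval())
lever_img("w13")
```

```text
[0.55470266 0.33299283 0.09709684] [0.49 1.03 0.06] lever 0.53
img lever 0.514 [-0.12 -0.51  0.85] 1463 3.41 [ -8. 154. 116.]
```

Request:
move_arm(jaw=[0, 0, 0], dp=[[0, 0.01, 0.15], [0, 0, 0], [0, 0, 0]], turn=[[0.007, 0, 0], [0, 0, 0], [0, 0, 0]])

```text
time_s: 22.05
position: [0.5546, 0.334, 0.096]
tool_rot: [[-0.991, -0.106, -0.077], [-0.131, 0.802, 0.583], [-0.0, 0.588, -0.809]]
ft_force: [0.7, -0.2, 0.1]
grip_width: 0.0001
gripper_force: 0.0
```

Run:
```python
from h import *
s=observe();print(s["position"],s["ft_force"].round(2),"lever",leverval())
```

```text
[0.55459201 0.33395469 0.09598972] [ 0.68 -0.16  0.15] lever 0.555
```

Request:
move_arm(jaw=[0, 0, 0], dp=[[0, 0.01, 0.15], [0, 0, 0], [0, 0, 0]], turn=[[0.007, 0, 0], [0, 0, 0], [0, 0, 0]])

```text
time_s: 22.3
position: [0.5545, 0.3349, 0.0948]
tool_rot: [[-0.991, -0.106, -0.076], [-0.131, 0.806, 0.578], [-0.0, 0.583, -0.813]]
ft_force: [1.1, -0.5, 0.7]
grip_width: 0.0003
gripper_force: 0.3
```

Run:
```python
from h import *
s=observe();print(s["position"],s["ft_force"].round(2),"lever",leverval())
lever_img("w14");gap("w14")
im,d=cams.get_image("scene");cv2.imwrite("pics/s14.png",im[:,:,::-1])
```

```text
[0.55452899 0.3348753  0.09484877] [ 1.08 -0.49  0.75] lever 0.58
img lever 0.535 [-0.12 -0.49  0.86] 1258 1.69 [ -8. 157. 114.]
w14 fence []
w14 jaw []
```

```bash
cat >> h.py <<'E'
def lev2(tag):
    P,im,V,_=cloud(tag);W=np.linalg.inv(V)@np.linalg.inv(np.array(cams.calibration("wrist")["tool_from_camera"]))
    S=(P-OS)@RS*1000;T=(P-W[:3,3])@W[:3,:3]*1000
    r=np.hypot(S[...,1]-98,S[...,2]-80)
    m=(abs(S[...,0])<15)&(r>52)&(r<84)&(S[...,2]>78)&~((abs(T[...,0])<14)&(T[...,2]<-27))&(S[...,1]>105)&(T[...,2]>-60)
    e=np.arctan2(S[...,2]-80,S[...,1]-98)[m]-np.arcsin(7/r[m]);v=1.055-e
    h,b=np.histogram(v,bins=np.arange(-.2,1.2,.02));k=h.argmax();q=v[abs(v-b[k]-.01)<.05]
    print(tag,m.sum(),"lever",np.median(q).round(3),"n",len(q),"x",np.percentile(S[m][:,0],[2,98]).round(0),"r",np.percentile(r[m],[2,98]).round(0), "mode share",(len(q)/max(1,m.sum())))
E
python3 - <<'E'
from h import *
for t in ["w1","w2","w9","w10","w11","w12","w13","w14"]: lev2(t)
im=cv2.imread("pics/w14.png");cv2.imwrite("pics/w14c.png",cv2.resize(im[150:390,220:540],(800,600),interpolation=cv2.INTER_CUBIC))
E
```

```text
w1 1864 lever 0.053 n 1827 x [-12.  13.] r [53. 84.] mode share 0.9801502145922747
w2 1415 lever 0.052 n 1366 x [-12.  13.] r [53. 84.] mode share 0.9653710247349824
w9 2890 lever 0.054 n 2675 x [-14.   8.] r [53. 84.] mode share 0.9256055363321799
w10 1747 lever 0.317 n 1486 x [-14.   8.] r [53. 84.] mode share 0.8506010303377218
w11 2057 lever 0.431 n 1821 x [-14.   6.] r [53. 84.] mode share 0.8852698104035003
w12 1866 lever 0.496 n 1599 x [-14.   5.] r [53. 84.] mode share 0.8569131832797428
w13 1684 lever 0.573 n 1418 x [-14.  -0.] r [53. 84.] mode share 0.8420427553444181
w14 1578 lever 0.616 n 1320 x [-14.  -1.] r [54. 84.] mode share 0.8365019011406845
```

View pics/w14c.png

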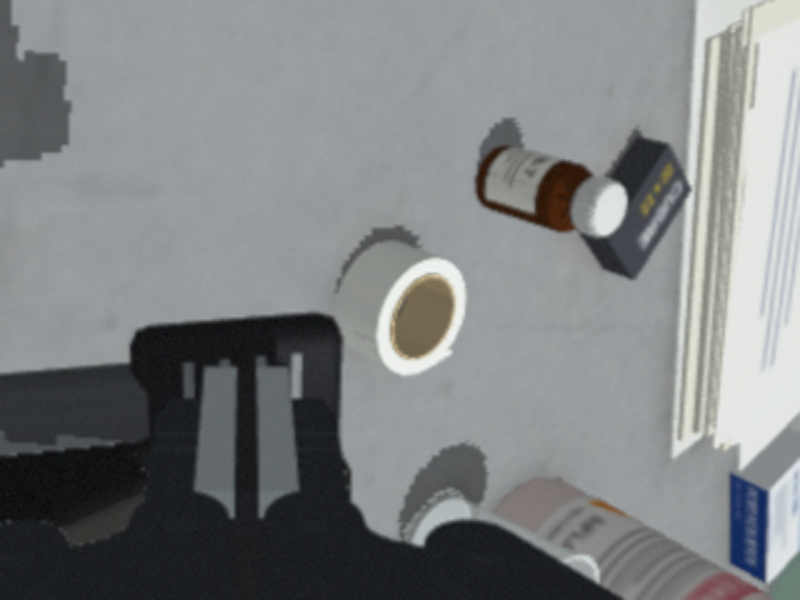

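Request:
move_arm(jaw=[0, 0, 0], dp=[[0, 0.01, 0.15], [0, 0, 0], [0, 0, 0]], turn=[[0.007, 0, 0], [0, 0, 0], [0, 0, 0]])

```text
time_s: 22.65
position: [0.5544, 0.3358, 0.0937]
tool_rot: [[-0.991, -0.107, -0.075], [-0.131, 0.81, 0.572], [-0.0, 0.577, -0.817]]
ft_force: [0.2, -0.4, 1.1]
grip_width: 0.0001
gripper_force: 0.6
```

```bash
cat > st.py <<'E'
from h import *
f=[]
s=observe();F=[s["ft_force"]]
for i in range(2):
    cams.get_image("wrist");F.append(observe()["ft_force"])
print(s["position"],np.mean(F,0).round(2),"lever",leverval())
E
python3 st.py
```

```text
[0.55443315 0.33577238 0.09368674] [-0.13 -1.    0.87] lever 0.6
```

Request:
move_arm(jaw=[0, 0, 0], dp=[[0, 0.01, 0.15], [0, 0, 0], [0, 0, 0]], turn=[[0.007, 0, 0], [0, 0, 0], [0, 0, 0]])

```text
time_s: 23.0
position: [0.5543, 0.3367, 0.0925]
tool_rot: [[-0.991, -0.108, -0.075], [-0.131, 0.814, 0.566], [-0.0, 0.571, -0.821]]
ft_force: [0.8, -1.4, 1.4]
grip_width: 0.0002
gripper_force: 0.9
```

```bash
python3 st.py
```

```text
[0.55432091 0.33673721 0.09254804] [ 0.8  -1.48  0.98] lever 0.63
```

Request:
move_arm(jaw=[0, 0, 0], dp=[[0, 0.01, 0.15], [0, 0, 0], [0, 0, 0]], turn=[[0.007, 0, 0], [0, 0, 0], [0, 0, 0]])

```text
time_s: 23.35
position: [0.5542, 0.3377, 0.0913]
tool_rot: [[-0.991, -0.108, -0.074], [-0.131, 0.818, 0.561], [-0.0, 0.565, -0.825]]
ft_force: [0.6, -2.0, 1.6]
grip_width: 0.0001
gripper_force: 1.1
```

```bash
python3 st.py
```

```text
[0.55418305 0.33768447 0.09133995] [ 0.6  -1.76  1.42] lever 0.65
```

Request:
move_arm(jaw=[0, 0, 0, 0, 0, 0, 0, 0, 0, 0, 0, 0], dp=[[0, 0, -1.5], [0, 0, -2.5], [0, 0, -3.5], [0, 0, -3.5], [0, 0, -3.5], [0, 0, -2], [0, 0, 0], [0, 0, 0], [0, 0, 0], [0, 0, 0], [0, 0, 0], [0, 0, 0]], turn=[[0, 0, 0], [0, 0, 0], [0, 0, 0], [0, 0, 0], [0, 0, 0], [0, 0, 0], [0.1, 0, 0], [0.1, 0, 0], [0.1, 0, 0], [0.1, 0, 0], [0.1, 0, 0], [0.1, 0, 0]])

```text
time_s: 24.45
position: [0.5663, 0.2453, 0.228]
tool_rot: [[-0.991, -0.131, 0.001], [-0.131, 0.991, -0.003], [-0.001, -0.003, -1.0]]
ft_force: [0.4, -0.3, -0.4]
grip_width: -0.0002
gripper_force: 0.0
```

Request:
move_arm(jaw=[6.5, 6.5, 6.5, 6.5, 6.5, 6.5, 6.5, 6.5, 6.5, 6.5, 6.5, 6.5], dp=[[0, -2.5, 0], [0, -3, 0], [0, -3, 0], [0, -3, 0], [0, -2.5, 0], [0, 0, 0], [0, 0, 0], [0, 0, 0], [0, 0, 0], [0, 0, 0], [0, 0, 0], [0, 0, 0]], turn=[[0, 0, 0], [0, 0, 0], [0, 0, 0], [0, 0, 0], [0, 0, 0], [0, 0, 0.12], [0, 0, 0.12], [0, 0, 0.12], [0, 0, 0.12], [0, 0, 0.12], [0, 0, 0.12], [0, 0, 0.12]])

```text
time_s: 25.45
position: [0.5844, 0.1066, 0.2269]
tool_rot: [[-0.755, 0.655, -0.001], [0.655, 0.755, 0.001], [0.002, 0.0, -1.0]]
ft_force: [0.0, 0.3, -0.2]
grip_width: 0.0652
gripper_force: 0.0
```

Request:
move_arm(jaw=[6.5, 6.5, 6.5, 6.5, 6.5, 6.5, 6.5], dp=[[0, 0, 0], [0, 0, 0], [0, 0, 0], [0, 0, 0], [0, 0, 0], [0, 0, 0], [0, 0, 0]], turn=[[0, 0, 0.12], [0, 0, 0.12], [0, 0, 0.12], [0, 0, 0.12], [0, 0, 0.12], [0, 0, 0], [0, 0, 0]])

```text
time_s: 26.03
position: [0.5845, 0.1065, 0.227]
tool_rot: [[-0.263, 0.965, -0.001], [0.965, 0.263, 0.001], [0.001, -0.001, -1.0]]
ft_force: [-0.0, 0.1, -0.1]
grip_width: 0.0649
gripper_force: 0.0
```

Run:
```python
from h import *
s=observe();print(s["position"],s["tool_rot"].round(3),s["q"].round(1),s["time_s"],s["ft_force"].round(1))
Rt=s["tool_rot"];print("to above wheel",(Rt.T@(np.array([.5765,.0905,.15])-s["position"])*100).round(2))
R0=np.array([Rt[:,0]*[1,1,0],Rt[:,1]*[1,1,0],[0,0,-1]]).T
R0[:,0]/=np.linalg.norm(R0[:,0]);R0[:,1]=np.cross(R0[:,2],R0[:,0]);print("level",cv2.Rodrigues(Rt.T@R0)[0].ravel().round(3))
shot("w15",("lever_pad","wheel_grip","backstop"));lev2("w15");gap("w15")
```

```text
[0.58446028 0.10654281 0.22699693] [[-0.263  0.965 -0.001]
 [ 0.965  0.263  0.001]
 [ 0.001 -0.001 -1.   ]] [ -1.1  25.6  64.5   0.1  90.  -16.3] 26.0333 [-0.   0.1 -0.1]
to above wheel [-1.35 -1.19  7.7 ]
level [-0.001 -0.001  0.   ]
wheel_grip [303.3 234. ] 0.97
  return _methods._mean(a, axis=axis, dtype=dtype,
  ret = ret.dtype.type(ret / rcount)
Traceback (most recent call last):
  File "h.py", line 87, in lev2
    print(tag,m.sum(),"lever",np.median(q).round(3),"n",len(q),"x",np.percentile(S[m][:,0],[2,98]).round(0),"r",np.percentile(r[m],[2,98]).round(0), "mode share",(len(q)/max(1,m.sum())))
                                                                   ~~~~~~~~~~~~~^^^^^^^^^^^^^^^^^^
IndexError: index -1 is out of bounds for axis 0 with size 0
```

```bash
cat >> h.py <<'E'
def levfix(n):
    im,d=cams.get_image(n);c,V=view(n);f,cx,cy=K(c);v,u=np.mgrid[:480,:640]
    P=(np.stack([(u-cx)/f*d,-(v-cy)/f*d,-d,np.ones_like(d)],-1)@np.linalg.inv(V).T)[...,:3];P[d<=0]=np.nan
    S=(P-OS)@RS*1000;r=np.hypot(S[...,1]-98,S[...,2]-80)
    m=(abs(S[...,0])<10)&(r>54)&(r<83)&(S[...,2]>75)&(S[...,2]<165)&(S[...,1]>110)
    e=1.055-np.arctan2(S[...,2]-80,S[...,1]-98)[m]+np.arcsin(7/r[m]);print(n,m.sum(),np.percentile(e,[10,25,50,75,90]).round(3) if m.sum() else "")
E
python3 - <<'E'
from h import *
gap("w15");levfix("top");levfix("scene")
E
```

```text
w15 fence [[-42.6, -39.4, -34.4], [-41.3, -39.6, -37.2], [-41.2, -39.4, -37.5]]
w15 jaw [[36.0, 39.2, 42.1], [36.2, 39.0, 42.1], [36.2, 39.2, 42.1]]
top 202 [0.547 0.561 0.575 0.592 0.605]
scene 84 [0.566 0.573 0.579 0.583 0.588]
```

Run:
```python
from h import *
for n in ["top","scene"]:
    d=np.load(n+"_d.npy");c,V=view(n);f,cx,cy=K(c);v,u=np.mgrid[:480,:640]
    P=(np.stack([(u-cx)/f*d,-(v-cy)/f*d,-d,np.ones_like(d)],-1)@np.linalg.inv(V).T)[...,:3]
    S=(P-OS)@RS*1000;r=np.hypot(S[...,1]-98,S[...,2]-80)
    m=(abs(S[...,0])<10)&(r>54)&(r<83)&(S[...,2]>75)&(S[...,2]<165)&(S[...,1]>110)
    e=1.055-np.arctan2(S[...,2]-80,S[...,1]-98)[m]+np.arcsin(7/r[m]);print(n,m.sum(),np.percentile(e,[10,25,50,75,90]).round(3))
a=np.radians(7.5)
for t in ["w5","w7","w15"]:
    P,im,V,_=cloud(t);S=(P-OS)@RS*1000
    for lo,hi in [(-78,-66),(-60,-40)]:
        m=(abs(S[...,2]-87.5)<1.8)&(S[...,1]>28)&(S[...,1]<56)&(S[...,0]>lo)&(S[...,0]<hi);print(t,lo,np.percentile(S[m][:,1],[2,10,50,90,98]).round(1))
    m=(abs(S[...,2]-125.2)<2)&(abs(S[...,1])<45);print("rack y",np.percentile(S[m][:,1],[1,50,99]).round(1),"x",np.percentile(S[m][:,0],[1,99]).round(1))
```

```text
top 156 [0.031 0.038 0.049 0.06  0.069]
scene 20 [0.037 0.041 0.052 0.161 0.175]
w5 -78 [41.6 42.4 46.4 49.6 50.5]
w5 -60 [41.5 42.5 46.3 49.6 50.5]
rack y [-24.4   5.9  35.4] x [-68.1 -64.7]
w7 -78 [40.4 41.4 46.6 50.  50.7]
w7 -60 [40.5 41.6 46.5 50.1 50.8]
rack y [-24.1   8.   35.8] x [-67.7  80. ]
w15 -78 [31.3 33.  37.9 41.3 42. ]
w15 -60 [31.4 32.5 37.6 41.3 42. ]
rack y [-41.8   3.9  43.1] x [-67.8 226. ]
```

Request:
move_arm(jaw=[0, 0, 0, 0, 0, 0, 0, 0, 0, 0, 0, 0], dp=[[0, 0, 0], [0, 0, 0], [0, 0, 0], [0, 0, 0], [0, 0, 0], [0, 0, 0], [0, 0, 0], [0, 0, 0], [0, 0, 0], [0, 0, 0], [0, 0, 0], [0, 0, 0]], turn=[[0, 0, -0.12], [0, 0, -0.12], [0, 0, -0.12], [0, 0, -0.12], [0, 0, -0.12], [0, 0, -0.12], [0, 0, -0.12], [0, 0, -0.12], [0, 0, -0.12], [0, 0, -0.12], [0, 0, -0.12], [0, 0, -0.12]])

```text
time_s: 27.33
position: [0.5847, 0.1063, 0.2273]
tool_rot: [[-0.99, -0.138, -0.0], [-0.138, 0.99, 0.001], [0.0, 0.001, -1.0]]
ft_force: [0.2, 0.1, 0.4]
grip_width: -0.0003
gripper_force: 0.0
```

Request:
move_arm(jaw=[0, 0, 0, 0, 0, 0, 0, 0, 0, 0, 0, 0], dp=[[0, 2.5, 0], [0, 3, 0], [0, 3, 0], [0, 3, 0], [0, 2.5, 0], [0, 0, 0], [0, 0, 0], [0, 0, 0], [0, 0, 0], [0, 0, 0], [0, 0, 0], [0, 0, 0]], turn=[[0, 0, 0], [0, 0, 0], [0, 0, 0], [0, 0, 0], [0, 0, 0], [-0.1, 0, 0], [-0.1, 0, 0], [-0.1, 0, 0], [-0.1, 0, 0], [-0.1, 0, 0], [-0.11, 0, 0], [0, 0, 0]])

```text
time_s: 28.33
position: [0.5666, 0.2427, 0.2255]
tool_rot: [[-0.992, -0.102, -0.077], [-0.127, 0.81, 0.572], [0.004, 0.577, -0.816]]
ft_force: [0.6, 0.0, -1.3]
grip_width: -0.0004
gripper_force: 0.0
```

Run:
```python
from h import *
s=observe();print(s["position"],s["q"].round(1),s["time_s"],s["ft_force"].round(1))
print(step(s["tool_rot"],s["position"],*pose(.55,.012)))
print(step(*pose(.55,.012),*pose(.58)))
vs=[.58,.65,.72,.79,.86,.93,1.0,1.055]
for a,b in zip(vs,vs[1:]): print(a,b,*step(*pose(a),*pose(b)))
levfix("top")
```

```text
[0.56663405 0.24274324 0.22547815] [  -3.7   27.5   70.1   34.5   90.2 -103.2] 28.3333 [ 0.6  0.  -1.3]
(array([-0.  ,  0.27, 14.64]), array([-0.015, -0.001, -0.005]))
(array([-0.  , -0.14,  1.37]), array([ 0.008, -0.   ,  0.   ]))
0.58 0.65 [0.   0.01 0.43] [ 0.02 -0.   -0.  ]
0.65 0.72 [ 0.   -0.    0.44] [ 0.02  0.   -0.  ]
0.72 0.79 [-0.   -0.02  0.45] [0.02 0.   0.  ]
0.79 0.86 [ 0.   -0.04  0.46] [ 0.02  0.   -0.  ]
0.86 0.93 [-0.   -0.07  0.47] [ 0.02 -0.   -0.  ]
0.93 1.0 [-0.   -0.09  0.48] [ 0.02 -0.    0.  ]
1.0 1.055 [ 0.   -0.08  0.38] [0.015 0.    0.   ]
top 206 [0.547 0.562 0.577 0.59  0.604]
```

Request:
move_arm(jaw=[0, 0, 0, 0, 0, 0, 0, 0, 0], dp=[[0, 0.05, 2.2], [0, 0.05, 2.8], [0, 0.05, 2.8], [0, 0.06, 2.8], [0, 0.06, 2.4], [0, 0, 1.6], [0, -0.05, 0.6], [0, -0.05, 0.4], [0, 0, 0]], turn=[[-0.005, 0, -0.005], [-0.005, 0, 0], [0, 0, 0], [0, 0, 0], [0, 0, 0], [0, 0, 0], [0, 0, 0], [0, 0, 0], [0, 0, 0]])

```text
time_s: 29.13
position: [0.5543, 0.3366, 0.1016]
tool_rot: [[-0.991, -0.113, -0.076], [-0.136, 0.806, 0.576], [-0.004, 0.581, -0.814]]
ft_force: [0.1, 0.6, -0.5]
grip_width: 0.0001
gripper_force: 0.0
```

```bash
python3 st.py; python3 -c "
from h import *
s=observe();print(s['gripper_force'],step(s['tool_rot'],s['position'],*pose(.60)))"
```

```text
[0.55431401 0.33662237 0.10157272] [ 0.25 -0.   -0.21] lever 0.47000000000000003
0.0 (array([ 0.07, -0.41,  0.66]), array([0.004, 0.001, 0.006]))
```

Request:
move_arm(jaw=[0, 0, 0, 0, 0, 0, 0], dp=[[0, -0.2, 0.33], [0, -0.2, 0.33], [0, 0, 0.2], [0, 0, 0.2], [0, 0, 0.2], [0, 0, 0], [0, 0, 0]], turn=[[0, 0, 0], [0, 0, 0], [0.01, 0, 0], [0.01, 0, 0], [0.01, 0, 0], [0, 0, 0], [0, 0, 0]])

```text
time_s: 29.82
position: [0.5539, 0.3403, 0.0888]
tool_rot: [[-0.991, -0.114, -0.072], [-0.135, 0.823, 0.552], [-0.003, 0.557, -0.83]]
ft_force: [1.2, -1.2, 2.0]
grip_width: 0.0001
gripper_force: 1.3
```

Request:
move_arm(jaw=[0, 0, 0, 0], dp=[[0, 0, 0.2], [0, 0, 0.2], [0, 0, 0], [0, 0, 0]], turn=[[0.01, 0, 0], [0.01, 0, 0], [0, 0, 0], [0, 0, 0]])

```text
time_s: 30.15
position: [0.5534, 0.3427, 0.0853]
tool_rot: [[-0.991, -0.115, -0.071], [-0.135, 0.833, 0.536], [-0.003, 0.54, -0.841]]
ft_force: [0.9, -1.6, 2.4]
grip_width: 0.0003
gripper_force: 1.3
```

```bash
python3 st.py; python3 -c "
from h import *
levfix('top');levfix('scene');lever_img('w16');lev2('w16')"
```

```text
[0.55339871 0.34265819 0.08533805] [ 0.93 -1.68  2.36] lever 0.77
top 11 [0.427 0.429 0.604 0.755 0.79 ]
scene 360 [-0.016  0.227  0.489  0.693  0.774]
img lever 0.711 [-0.29 -0.32  0.9 ] 790 3.88 [-10. 166. 105.]
w16 1190 lever 0.786 n 993 x [-14.  -1.] r [55. 84.] mode share 0.8344537815126051
```

Request:
move_arm(jaw=[0, 0, 0, 0, 0, 0, 0, 0, 0, 0, 0, 0], dp=[[0, 0, -1.5], [0, 0, -2.5], [0, 0, -3.5], [0, 0, -3.5], [0, 0, -3.5], [0, 0, -2], [0, 0, 0], [0, 0, 0], [0, 0, 0], [0, 0, 0], [0, 0, 0], [0, -2, 0]], turn=[[0, 0, 0], [0, 0, 0], [0, 0, 0], [0, 0, 0], [0, 0, 0], [0, 0, 0], [0.12, 0, 0], [0.12, 0, 0], [0.12, 0, 0], [0.12, 0, 0], [0.085, 0, 0], [0, 0, 0]])

```text
time_s: 31.4
position: [0.5662, 0.2391, 0.2239]
tool_rot: [[-0.99, -0.142, 0.002], [-0.142, 0.99, 0.003], [-0.003, 0.003, -1.0]]
ft_force: [1.2, 1.1, -0.4]
grip_width: 0.0002
gripper_force: 0.0
```

Request:
move_arm(jaw=[6.5, 6.5, 6.5, 6.5, 6.5, 6.5, 6.5, 6.5, 6.5, 6.5, 6.5, 6.5], dp=[[0, -3, 0], [0, -3, 0], [0, -3, 0], [0, -3, 0], [0, -0.8, 0], [0, 0, 0], [0, 0, 0], [0, 0, 0], [0, 0, 0], [0, 0, 0], [0, 0, 0], [0, 0, 0]], turn=[[0, 0, 0], [0, 0, 0], [0, 0, 0], [0, 0, 0], [0, 0, 0.12], [0, 0, 0.12], [0, 0, 0.12], [0, 0, 0.12], [0, 0, 0.12], [0, 0, 0.12], [0, 0, 0.12], [0, 0, 0.12]])

```text
time_s: 32.4
position: [0.5847, 0.1075, 0.2227]
tool_rot: [[-0.675, 0.738, 0.0], [0.738, 0.675, 0.006], [0.004, 0.005, -1.0]]
ft_force: [-0.3, 0.2, 0.7]
grip_width: 0.0648
gripper_force: 0.0
```

Request:
move_arm(jaw=[6.5, 6.5, 6.5, 6.5, 6.5, 6.5], dp=[[0, 0, 0], [0, 0, 0], [0, 0, 0], [0, 0, 0], [0, 0, 0], [0, 0, 0]], turn=[[0, 0, 0.12], [0, 0, 0.12], [0, 0, 0.12], [0, 0, 0.12], [0, 0, 0], [0, 0, 0]])

```text
time_s: 32.9
position: [0.5848, 0.1074, 0.2229]
tool_rot: [[-0.267, 0.964, 0.001], [0.964, 0.267, 0.006], [0.006, 0.003, -1.0]]
ft_force: [-0.2, -0.5, -1.4]
grip_width: 0.0648
gripper_force: 0.0
```

```bash
cat > ab.py <<'E'
from h import *
import sys
s=observe();print(s["position"],s["tool_rot"].round(3).tolist(),s["time_s"])
Rt=s["tool_rot"];print("to wheel",(Rt.T@(np.array([.5765,.0905,.069])-s["position"])*100).round(2))
levfix("top");levfix("scene")
t=sys.argv[1];shot(t,())
P,im,V,_=cloud(t);S=(P-OS)@RS*1000
for lo,hi in [(-78,-66),(-60,-40)]:
    m=(abs(S[...,2]-87.5)<1.8)&(S[...,1]>28)&(S[...,1]<56)&(S[...,0]>lo)&(S[...,0]<hi);print(t,lo,np.percentile(S[m][:,1],[2,10,50,90,98]).round(1))
E
python3 ab.py w17
```

```text
[0.58484893 0.10743386 0.22294902] [[-0.267, 0.964, 0.001], [0.964, 0.267, 0.006], [0.006, 0.003, -1.0]] 32.9
to wheel [-1.5  -1.3  15.38]
top 203 [0.551 0.563 0.576 0.594 0.602]
scene 82 [0.566 0.572 0.578 0.583 0.589]
w17 -78 [31.3 33.  37.8 41.3 42.1]
w17 -60 [31.6 32.7 37.7 41.4 42.1]
```

Request:
move_arm(jaw=[6.5, 6.5, 6.5, 6.5, 6.5, 6.5, 6.5, 6.5, 6.5], dp=[[-0.8, -0.7, 1], [-0.7, -0.6, 3], [0, 0, 3], [0, 0, 3], [0, 0, 3], [0, 0, 2.3], [0, 0, 0], [0, 0, 0], [0, 0, 0]], turn=[[0, 0, 0], [0, 0, 0], [0, 0, 0], [0, 0, 0], [0, 0, 0], [0, 0, 0], [0, 0, 0], [0, 0, 0], [0, 0, 0]])

```text
time_s: 33.8
position: [0.5778, 0.0904, 0.0718]
tool_rot: [[-0.264, 0.965, 0.005], [0.965, 0.264, 0.006], [0.005, 0.006, -1.0]]
ft_force: [-0.3, -0.1, -0.2]
grip_width: 0.0651
gripper_force: 0.0
```

Request:
move_arm(jaw=[3.5, 3.5, 3.5, 3.5, 3.5, 3.5, 3.5, 3.5, 3.5, 3.5], dp=[[0, 0, 0], [0, 0, 0], [0, 0, 0], [0, 0, 0], [0, 0, 0], [0, 0, 0], [0, 0, 0], [0, 0, 0], [0, 0, 0], [0, 0, 0]], turn=[[0, 0, 0], [0, 0, 0], [0, 0, 0], [0, 0, 0], [0, 0, 0], [0, 0, 0.07], [0, 0, 0.07], [0, 0, 0.06], [0, 0, 0], [0, 0, 0]], force=60)

```text
time_s: 34.63
position: [0.576, 0.09, 0.0723]
tool_rot: [[-0.066, 0.998, 0.002], [0.998, 0.066, 0.005], [0.005, 0.002, -1.0]]
ft_force: [-8.7, -2.9, 11.1]
grip_width: 0.041
gripper_force: 59.8
```

Request:
move_arm(jaw=[6.5, 6.5, 6.5, 6.5, 6.5, 6.5, 6.5, 6.5, 6.5, 6.5], dp=[[0, 0, 0], [0, 0, 0], [0, 0, 0], [0, 0, -3], [0, 0, -4], [0, 0, -4], [0, 0, -3], [0, 0, -1.4], [0, 0, 0], [0, 0, 0]], turn=[[0, 0, 0], [0, 0, 0], [0, 0, 0], [0, 0, 0], [0, 0, 0], [0, 0, 0], [0, 0, 0], [0, 0, 0], [0, 0, 0], [0, 0, 0]])

```text
time_s: 35.47
position: [0.5766, 0.0895, 0.2242]
tool_rot: [[-0.066, 0.998, 0.003], [0.998, 0.066, 0.006], [0.006, 0.003, -1.0]]
ft_force: [-0.7, 0.0, -1.0]
grip_width: 0.0653
gripper_force: 0.0
```

```bash
python3 ab.py w18; python3 -c "
from h import *
s=observe();R=s['tool_rot'];Rg=pose(.58)[0]
print('yaw turn needed',np.arctan2(R[1,0],R[0,0])-np.arctan2(Rg[1,0],Rg[0,0]))
gap('w18')"
```

```text
[0.57660426 0.08946809 0.22422421] [[-0.066, 0.998, 0.003], [0.998, 0.066, 0.006], [0.006, 0.003, -1.0]] 35.4667
to wheel [ 1.000e-02 -6.000e-02  1.552e+01]
top 204 [0.501 0.512 0.525 0.542 0.557]
scene 77 [0.52  0.524 0.529 0.536 0.541]
w18 -78 [33.6 35.2 38.7 41.8 42.6]
w18 -60 [33.6 34.7 38.6 41.8 42.6]
yaw turn needed 4.647514612700702
w18 fence [[-41.4, -38.7, -34.1], [-41.0, -38.3, -35.1], [-40.4, -37.9, -35.3]]
w18 jaw [[36.3, 39.2, 42.5], [36.1, 39.3, 42.2], [36.2, 39.3, 42.6]]
```

Request:
move_arm(jaw=[0, 0, 0, 0, 0, 0, 0, 0, 0, 0, 0, 0], dp=[[0, 0, 0], [0, 0, 0], [0, 0, 0], [0, 0, 0], [0, 0, 0], [0, 0, 0], [0, 0, 0], [0, 0, 0], [0, 0, 0], [0, 0, 0], [0, 0, 0], [0, 0, 0]], turn=[[0, 0, -0.12], [0, 0, -0.12], [0, 0, -0.12], [0, 0, -0.12], [0, 0, -0.12], [0, 0, -0.12], [0, 0, -0.12], [0, 0, -0.12], [0, 0, -0.12], [0, 0, -0.12], [0, 0, -0.12], [0, 0, -0.12]])

```text
time_s: 36.62
position: [0.5762, 0.0894, 0.2227]
tool_rot: [[-0.998, 0.059, -0.001], [0.059, 0.998, 0.006], [0.001, 0.006, -1.0]]
ft_force: [0.5, 0.3, -0.4]
grip_width: 0.0
gripper_force: 0.0
```

Request:
move_arm(jaw=[0, 0, 0, 0, 0, 0, 0, 0, 0, 0, 0, 0], dp=[[0, 0, 0], [0, 0, 0], [0, 2.5, 0], [0, 3.3, 0], [0, 3.5, 0], [0, 3.3, 0], [0, 2.5, 0], [0, 0, 0], [0, 0, 0], [0, 0, 0], [0, 0, 0], [0, 0, 0]], turn=[[0, 0, -0.1], [0, 0, -0.095], [0, 0, 0], [0, 0, 0], [0, 0, 0], [0, 0, 0], [0, 0, 0], [-0.12, 0, 0], [-0.12, 0, 0], [-0.12, 0, 0], [-0.12, 0, 0], [-0.12, 0, 0]])

```text
time_s: 37.62
position: [0.557, 0.2391, 0.2248]
tool_rot: [[-0.992, -0.107, -0.072], [-0.129, 0.811, 0.57], [-0.003, 0.574, -0.819]]
ft_force: [-0.1, 0.3, -0.6]
grip_width: 0.0003
gripper_force: 0.0
```

Request:
move_arm(jaw=[0, 0], dp=[[0, 0, 0], [0, 0, 0]], turn=[[0, 0, 0], [0, 0, 0]])

```text
time_s: 37.78
position: [0.557, 0.238, 0.2234]
tool_rot: [[-0.992, -0.104, -0.073], [-0.128, 0.816, 0.564], [0.001, 0.568, -0.823]]
ft_force: [0.9, -0.4, 0.8]
grip_width: 0.0002
gripper_force: 0.0
```

Run:
```python
from h import *
s=observe();print(s["position"],s["time_s"],s["ft_force"].round(1))
print(step(s["tool_rot"],s["position"],*pose(.50,.010)))
```

```text
[0.55696362 0.23796138 0.22337115] 37.7833 [ 0.9 -0.4  0.8]
(array([-0.99,  0.73, 14.56]), array([-0.04 ,  0.001, -0.003]))
```

Request:
move_arm(jaw=[0, 0, 0, 0, 0, 0, 0, 0, 0], dp=[[-0.5, 0, 0], [-0.5, 0, 0], [0, 0.12, 2.4], [0, 0.12, 3], [0, 0.12, 3], [0, 0.12, 2.8], [0, 0.12, 2.2], [0, 0.1, 1.1], [0, 0, 0]], turn=[[-0.02, 0, 0], [-0.02, 0, -0.003], [0, 0, 0], [0, 0, 0], [0, 0, 0], [0, 0, 0], [0, 0, 0], [0, 0, 0], [0, 0, 0]])

```text
time_s: 38.53
position: [0.5538, 0.3344, 0.112]
tool_rot: [[-0.991, -0.109, -0.08], [-0.135, 0.791, 0.597], [-0.002, 0.602, -0.798]]
ft_force: [-0.7, 0.1, 0.9]
grip_width: -0.0002
gripper_force: 0.0
```

Run:
```python
from h import *
s=observe();print(s["position"],s["time_s"],s["ft_force"].round(1),leverval())
print(step(s["tool_rot"],s["position"],*pose(.54)))
vs=[.54,.6,.67]
for a,b in zip(vs,vs[1:]): print(a,b,*step(*pose(a),*pose(b)))
```

```text
[0.55384993 0.33435615 0.11200473] 38.5333 [-0.7  0.1  0.9] 0.36
(array([-0.05, -0.91,  1.14]), array([ 0.013, -0.001,  0.005]))
0.54 0.6 [-0.    0.02  0.36] [ 0.017 -0.     0.   ]
0.6 0.67 [-0.    0.01  0.43] [ 0.02 -0.   -0.  ]
```

Request:
move_arm(jaw=[0, 0, 0, 0, 0, 0, 0, 0, 0, 0, 0, 0], dp=[[0, -0.45, 0.4], [0, -0.45, 0.5], [0, 0, 0.2], [0, 0, 0.2], [0, 0, 0.2], [0, 0, 0.2], [0, 0, 0.2], [0, 0, 0.2], [0, 0, 0.2], [0, 0, 0.2], [0, 0, 0], [0, 0, 0]], turn=[[0.005, 0, 0], [0.008, 0, 0], [0.01, 0, 0], [0.01, 0, 0], [0.01, 0, 0], [0.01, 0, 0], [0.01, 0, 0], [0.01, 0, 0], [0.01, 0, 0], [0.01, 0, 0], [0, 0, 0], [0, 0, 0]])

```text
time_s: 39.53
position: [0.5543, 0.34, 0.0879]
tool_rot: [[-0.991, -0.115, -0.065], [-0.132, 0.843, 0.521], [-0.005, 0.525, -0.851]]
ft_force: [1.5, -3.1, 3.4]
grip_width: -0.0002
gripper_force: 2.1
```

```bash
python3 st.py
python3 - <<'E'
from h import *
s=observe();v=leverval()
print(s["gripper_force"],step(s["tool_rot"],s["position"],*pose(v+.05)),step(s["tool_rot"],s["position"],*pose(.98)),step(s["tool_rot"],s["position"],*pose(1.04)))
E
```

```text
[0.55430937 0.34002473 0.08789232] [ 1.6  -2.41  3.62] lever 0.705
2.1482401658431627 (array([0.07, 0.09, 0.22]), array([-0.019,  0.003,  0.004])) (array([ 0.07, -0.1 ,  1.71]), array([0.044, 0.003, 0.004])) (array([ 0.07, -0.2 ,  2.12]), array([0.061, 0.003, 0.004]))
```

Request:
move_arm(jaw=[0, 0, 0, 0, 0, 0, 0, 0, 0], dp=[[0, 0, 0.22], [0, 0, 0.22], [0, -0.01, 0.22], [0, -0.02, 0.22], [0, -0.02, 0.22], [0, -0.02, 0.22], [0, -0.03, 0.22], [0, 0, 0], [0, 0, 0]], turn=[[0.006, 0, 0], [0.006, 0, 0], [0.006, 0, 0], [0.006, 0, 0], [0.006, 0, 0], [0.006, 0, 0], [0.006, 0, 0], [0, 0, 0], [0, 0, 0]])

```text
time_s: 40.38
position: [0.5528, 0.347, 0.0736]
tool_rot: [[-0.991, -0.118, -0.062], [-0.133, 0.864, 0.485], [-0.004, 0.489, -0.872]]
ft_force: [0.3, 0.6, 0.9]
grip_width: -0.0003
gripper_force: 0.0
```

```bash
python3 st.py
python3 - <<'E'
from h import *
levfix("scene"); s=observe()
print(s["gripper_force"],step(s["tool_rot"],s["position"],*pose(1.04)))
E
```

```text
[0.55283349 0.34700743 0.07358022] [0.73 0.54 0.65] lever 0.96
scene 392 [0.073 0.356 0.61  0.843 0.959]
0.0 (array([ 0.04, -0.02,  0.57]), array([0.018, 0.003, 0.004]))
```

Request:
move_arm(jaw=[0, 0, 0, 0], dp=[[0, 0, 0.15], [0, 0, 0.15], [0, 0, 0], [0, 0, 0]], turn=[[0.005, 0, 0], [0.005, 0, 0], [0, 0, 0], [0, 0, 0]])

```text
time_s: 40.87
position: [0.553, 0.3482, 0.0713]
tool_rot: [[-0.991, -0.118, -0.06], [-0.133, 0.869, 0.477], [-0.004, 0.48, -0.877]]
ft_force: [-0.0, -0.1, -0.1]
grip_width: -0.0002
gripper_force: 0.0
```

Request:
move_arm(jaw=[0, 0, 0, 0, 0, 0, 0, 0], dp=[[0, 0, -1], [0, 0, -2.5], [0, 0, -3.5], [0, 0, -3.5], [0, 0, -3.5], [0, 0, -2.5], [0, 0, 0], [0, 0, 0]], turn=[[0, 0, 0], [0, 0, 0], [0, 0, 0], [0, 0, 0], [0, 0, 0], [0, 0, 0], [0, 0, 0], [0, 0, 0]])

```text
time_s: 41.53
position: [0.5635, 0.2686, 0.2177]
tool_rot: [[-0.991, -0.119, -0.056], [-0.131, 0.869, 0.477], [-0.008, 0.48, -0.877]]
ft_force: [-0.6, 0.5, -1.0]
grip_width: 0.0001
gripper_force: 0.0
```

Run:
```python
from h import *
levfix("top");levfix("scene"); s=observe();print(s["time_s"],s["position"],s["ft_force"].round(1))
shot("w19",("lever_pad","rack"));lev2("w19")
im,_=cams.get_image("scene");a=cv2.resize(im[180:420,180:500],(400,300))[:,:,::-1];b=cv2.resize(cv2.imread("pics/w19.png"),(400,300))
cv2.imwrite("pics/f.png",np.hstack([a,b]))
```

```text
top 196 [0.998 1.013 1.028 1.04  1.056]
scene 134 [1.019 1.028 1.038 1.047 1.056]
41.6333 [0.56250698 0.26944146 0.21545149] [ 0.9  0.4 -0.7]
lever_pad [307.3 212.2] 0.86
rack [ 76.7 238.7] 0.82
w19 1078 lever 1.04 n 1024 x [-13.  11.] r [53. 83.] mode share 0.9499072356215214
```

View pics/f.png

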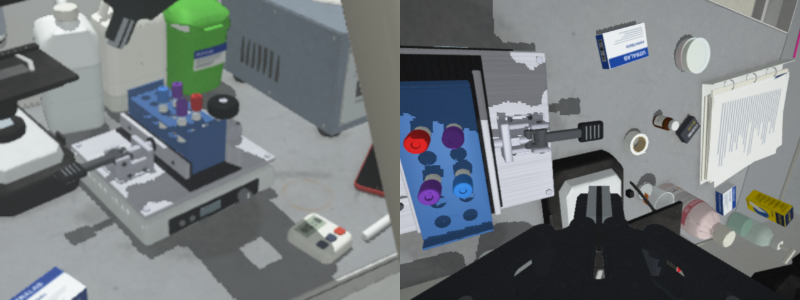

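The last picture shows the lever level and locked: paddle at about (590,131) on the right and (68,175) on the left. The rack is home between the fence and the jaw, and the arm is clear of everything.

```bash
python3 -c "
from rig import ticket
print(ticket.close_job())"
```

```text
the job is handed in; nothing more can be done
None
```

The rack was slid home against the back stop (about 12 N), the fence was set so the lever bites at about 0.52, and the lever is locked past centre (measured 1.03–1.04, about 4 N to press); the final clamp force was not measured, and the job is handed in at about 42 s.

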